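# Pack the weighed samples and put the spatulas away

## Task

The weighing is finished: lay every sample tube on its side in a cradle of its own in the grey sample case, then press the clear lid shut until it snaps past its catch. Also put every spatula away, blade first and pushed fully home, each in a slot of its own in the wooden dock, and do not knock over or shove aside the beaker, jar, dish or brass weight standing around.

Things in the scene. Friction and masses are not known exactly. Their poses are not given: they have to be found in the camera images.
- case: grey plastic sample case fixed to the bench, outer 160 (its x) x 260 (its y) mm, walls 5 mm thick and 36 mm high, floor 6 mm thick. Origin: centre of its underside on the bench (z = 0). Its -x side is the front, with a steel spring catch in the middle standing out 22 mm; the lid is hinged on its +x (far) rim. Three cradles side by side inside
- lid (a joint): angle (rad) of the case's clear domed lid (160 x 260 x 30 mm, blue edge) about the case's +y at x +80, z 36 mm in the case: 0 shut, 1.9 wide open, at 1.57 upright, free edge 160 mm above the hinge, flat outer face 30 mm beyond it. Stiff: stays where left, moves with 2 N. From about 0.065 a catch resists: a firm 10 to 15 N push on lid_front snaps it below 0.02 to stay
- lid_front (a point): point on the lid's flat outer face, 18 mm in from the middle of its free edge (142 mm from the hinge line): the place to press. Axes are the lid's; z points out of the outer face. With the lid shut it lies 66 mm above the bench
- cradle1 (a point): a cradle in the case: two blue 90 degree V rests, 8 mm thick, 28 mm either side of this point along its x axis, 48 mm clear between them, arms up to about 33 mm above the bench. This point is where the centre of a properly laid tube lies: 36 mm above the bench; the tube's long axis then lies along this point's x axis, cap at either end. Cradles are 75 mm apart along y
- cradle2 (a point): a cradle in the case: two blue 90 degree V rests, 8 mm thick, 28 mm either side of this point along its x axis, 48 mm clear between them, arms up to about 33 mm above the bench. This point is where the centre of a properly laid tube lies: 36 mm above the bench; the tube's long axis then lies along this point's x axis, cap at either end. Cradles are 75 mm apart along y
- cradle3 (a point): a cradle in the case: two blue 90 degree V rests, 8 mm thick, 28 mm either side of this point along its x axis, 48 mm clear between them, arms up to about 33 mm above the bench. This point is where the centre of a properly laid tube lies: 36 mm above the bench; the tube's long axis then lies along this point's x axis, cap at either end. Cradles are 75 mm apart along y
- tube1: sample tube: amber cylinder 30 mm in diameter with a paper band and a white square cap 32 x 32 x 14 mm; 105 mm long in all, 60 to 130 g, flat foot. May be absent. Origin: centre of its foot; z runs along it to the cap. Starts upright on the bench
- tube1_mid (a point): the middle of tube1, on its axis, 52.5 mm from either end; axes as the tube's
- tube2: sample tube: amber cylinder 30 mm in diameter with a paper band and a white square cap 32 x 32 x 14 mm; 105 mm long in all, 60 to 130 g, flat foot. May be absent. Origin: centre of its foot; z runs along it to the cap. Starts upright on the bench
- tube2_mid (a point): the middle of tube2, on its axis, 52.5 mm from either end; axes as the tube's
- tube3: sample tube: amber cylinder 30 mm in diameter with a paper band and a white square cap 32 x 32 x 14 mm; 105 mm long in all, 60 to 130 g, flat foot. May be absent. Origin: centre of its foot; z runs along it to the cap. Starts upright on the bench
- tube3_mid (a point): the middle of tube3, on its axis, 52.5 mm from either end; axes as the tube's
- slot1 (a point): centre of the mouth of one of three level slots side by side in the front face of the fixed wooden spatula dock (66 deep x 214 wide x 52 mm high); 40 mm above the bench. x points level into the slot. The slot is 60 mm deep, 42 mm wide (y) and 8 mm high (z), closed at the back; above it two lips leave a 24 mm wide gap along its middle. Slots are 65 mm apart
- slot2 (a point): centre of the mouth of one of three level slots side by side in the front face of the fixed wooden spatula dock (66 deep x 214 wide x 52 mm high); 40 mm above the bench. x points level into the slot. The slot is 60 mm deep, 42 mm wide (y) and 8 mm high (z), closed at the back; above it two lips leave a 24 mm wide gap along its middle. Slots are 65 mm apart
- slot3 (a point): centre of the mouth of one of three level slots side by side in the front face of the fixed wooden spatula dock (66 deep x 214 wide x 52 mm high); 40 mm above the bench. x points level into the slot. The slot is 60 mm deep, 42 mm wide (y) and 8 mm high (z), closed at the back; above it two lips leave a 24 mm wide gap along its middle. Slots are 65 mm apart
- spatula1: spatula: black handle 90 x 20 x 16 mm, steel blade 64 mm long, 36 wide (26 over the last 12), 4 thick, level with the middle of the handle; 60 g. May be absent. Origin: handle centre; x points to the blade (tip at 109 mm); z normal to the blade, either side up. Balances 22 mm from the origin. Starts flat, origin 8 mm up. Home in a slot, tip at its back, origin 49 mm outside the mouth
- spatula2: spatula: red handle 90 x 20 x 16 mm, steel blade 64 mm long, 36 wide (26 over the last 12), 4 thick, level with the middle of the handle; 60 g. May be absent. Origin: handle centre; x points to the blade (tip at 109 mm); z normal to the blade, either side up. Balances 22 mm from the origin. Starts flat, origin 8 mm up. Home in a slot, tip at its back, origin 49 mm outside the mouth
- spatula3: spatula: green handle 90 x 20 x 16 mm, steel blade 64 mm long, 36 wide (26 over the last 12), 4 thick, level with the middle of the handle; 60 g. May be absent. Origin: handle centre; x points to the blade (tip at 109 mm); z normal to the blade, either side up. Balances 22 mm from the origin. Starts flat, origin 8 mm up. Home in a slot, tip at its back, origin 49 mm outside the mouth
- beaker: glass beaker 68 mm across, 85 mm high, a bystander; origin: centre of its underside
- jar: amber jar with blue lid, 48 mm across, 60 mm high, a bystander; origin: centre of its underside
- dish: white dish 72 mm across, 16 mm high, a bystander; origin: centre of its underside
- weight: brass balance weight 36 mm across, 52 mm high, a bystander; origin: centre of its underside

How it is judged:
By the outcome, as a careful person would: the job done as asked, in the order asked, and still so for the second after the job is handed in, with the robot touching nothing.
Of tube1, tube2, tube3 only 2 to 3 are there at a start; the rules pass over those that are not, and their reading is None.
Of spatula1, spatula2, spatula3 only 2 to 3 are there at a start; the rules pass over those that are not, and their reading is None.
At some moment in a run one of spatula1, spatula2, spatula3 may be knocked a few centimetres aside while the robot is not near it.
Once in a run the grip may slacken for a moment while it holds something.
It also fails if it takes over 210 s, if anything falls off the work surface, if the arm or the gripper's body presses on something with over 40 N, if the wrist force passes 120 N, or if a joint passes its speed limit or range.

## Robot

A 6-joint arm with a two-finger parallel gripper is mounted at the origin on the work surface. World frame = base frame: x ahead of the robot, y to its left, z up, the work surface at z = 0. Lengths are in m, angles in rad, forces in N, time in s.
With the tool pointing down it reaches from about 0.275 to 0.875 m from the base axis. Payload 12.5 kg.
Tool frame: the origin (TCP) lies on the centre line of the jaws, within the pads' length; the fingertips stand 19 mm ahead of it and the grasp point (between the pads) is the TCP; z points along the fingers, y is the line along which they close (so a half turn about z gives the same grasp; the last joint's range is limited). The gripper opens to 85 mm and grips with 20 to 120 N. Pads are 22 mm wide; open, the fingers measure 114 mm over their backs; the gripper's body (76 mm by 85 mm) begins 54 mm behind the grasp point. The pads swing forward as they close: fully open they stand 13 mm farther back than shut.
Start: joints at [-1.435, 0.351, 1.652, -0, 1.139, -0.085], TCP at [0.12, -0.537, 0.25] pointing down, gripper open.
Joint ranges: [-2.75, 2.75], [-0.79, 2.1], [0.01, 2.65], [-1.57, 4.71], [0.07, 3.14], [-2.87, 2.87]. Speed limits (rad/s): [2.22, 2.22, 2.79, 3.14, 3.14, 3.14].

## Interface

Orientations are given as a unit quaternion [w, x, y, z].
In Python, from bench import bot gives the robot as it stands.
- The arm moves only by the tool carry_out, never from a script. Its argument "commands" is a list of rows, each an object with "translation": the shift along the tool's x, y, z normalised to -1 to 1, where 1 is 0.02 m, a list of three; "rot": the turn, a rotation vector about the tool's x, y, z normalised to -1 to 1, where 1 is 0.15 rad, a list of three; "jaw": the opening, from -1 (shut) to 1 (fully open). In form: [{"translation": [dx, dy, dz], "rot": [rx, ry, rz], "jaw": jaw}, ...]. A call has 1 to 20 rows; each row shifts and turns the commanded pose from where the row before left it, along the tool's axes as they then stand; what a row does not reach is not made up. A row lasts 1/8 s, in which the tool goes at most 62.5 mm and 10.7 degrees, less where a joint would pass 70% of its speed; a pose out of reach is approached as far as the arm can. A call with a number of a shift or a turn outside -1 to 1 is refused whole. A call with a gripper value outside its range is refused whole. The fingers move at their own pace and stop on an object; "force" is the grip in N (left out, the last holds). Time passes only in rows, so rows that do not move let the fingers close. It gives the time, the measured TCP pose, the force, the opening and the grip force at its end, in the units of the state.
- bot.read_state(): the state, without advancing time (a new reading comes with each control period).
- bot.grab_frame(name): name is "scene" or "top" or "wrist"; returns (picture, depth): 420x560x3 uint8, red, green, blue; 420x560 float32, m along the optical axis (not along the pixel's ray), 0 where there is no reading.
- bot.get_calibration(name): a dict with "camera_matrix" (3x3 intrinsics, pixels), "R" (3x3) and "t" (3): a world point X has camera coordinates R X + t. Camera axes: x right, y down, z forward; pixel columns grow to the right and rows downward; lengths in m; the calibration is good to about 2 mm. A picture is of the moment at which its call begins: read the wrist's pose just before it. get_calibration takes no time and is no camera call; for the wrist camera it gives the pose at the moment of the call.
- bot.close_job(): hands the job in; it is judged then, once.
The state is a dict: "clock": time; "joint_positions": joint angles; "joint_velocities": joint speeds; "effort": joint torques, N m; "tcp_pos": TCP position; "orientation": TCP orientation; "ft_force": force on the tool from outside, world axes, zero at the start; "moment": the same for the moment, N m; "finger_gap": finger opening in m; "gripper_force": force on a finger pad.
Only numpy, scipy, OpenCV 4.12 (cv2) and the standard library are available. Lean on these libraries where they do the work, as an engineer would, in place of code of your own. Each camera call takes 0.05 s, during which the arm holds its last target. There are 200 camera calls.

## Working session

There is one attempt and no reset: what is moved stays moved. The work goes in short steps, Python scripts to look and compute and a tool call to move; the robot and the scene stay as the last step left them, time stands still between calls to the robot, and variables do not carry over. Pictures are saved under pics/ and viewed, at most 14 in all, crops included, and the job is handed in when it is done.

Besides the shell and the picture viewer there is one more tool, called after "Emit:" as name([rows], argument=value, ...), one row to a line, values as JSON. carry_out: Moves the arm, as the interface text tells. Its arguments: {"type":"object","properties":{"commands":{"type":"array"},"force":{"type":"number"}},"required":["commands"]}

```bash
ls; mkdir -p pics
cat > h.py <<'E'
import numpy as np, cv2
from bench import bot
def grab(name,save=None):
    c=bot.get_calibration(name); im,d=bot.grab_frame(name)
    if save: cv2.imwrite('pics/'+save,im[:,:,::-1])
    return im,d,c
def cloud(d,c):
    K=np.array(c['camera_matrix']);R=np.array(c['R']);t=np.array(c['t'])
    v,u=np.indices(d.shape)
    P=np.stack([(u-K[0,2])/K[0,0]*d,(v-K[1,2])/K[1,1]*d,d],-1)
    W=(P-t)@R
    W[d<=0]=np.nan
    return W
E
python3 - <<'E'
from h import *
for n in ['top','scene']:
    im,d,c=grab(n,n+'0.png'); np.savez(n+'0.npz',im=im,W=cloud(d,c)); print(n,c)
print(bot.read_state())
E
```

```text
pics
top {'camera_matrix': array([[452.54397596,   0.        , 279.59656274],
       [  0.        , 452.54397596, 216.01456341],
       [  0.        ,   0.        ,   1.        ]]), 'R': array([[-0.00979081, -0.9999413 , -0.00464013],
       [-0.9723668 ,  0.01060304, -0.23321747],
       [ 0.23325298,  0.00222852, -0.97241353]]), 't': array([0.01724001, 0.5405731 , 0.93814266])}
scene {'camera_matrix': array([[473.09666691,   0.        , 287.00596871],
       [  0.        , 473.09666691, 210.98064241],
       [  0.        ,   0.        ,   1.        ]]), 'R': array([[-4.27199373e-01,  9.04157398e-01, -3.08422852e-04],
       [ 5.46154031e-01,  2.57776838e-01, -7.97036308e-01],
       [-7.20566770e-01, -3.40661857e-01, -6.03931311e-01]]), 't': array([ 0.24916464, -0.24263066,  1.44665738])}
{'clock': 0.1, 'joint_positions': array([-1.43464581e+00,  3.51171723e-01,  1.65233102e+00, -7.13925747e-07,
        1.13909966e+00, -8.45978922e-02]), 'joint_velocities': array([ 5.71757747e-05, -1.44710066e-03, -1.61674135e-03, -4.98980981e-04,
        4.95115937e-04, -1.27142202e-03]), 'effort': array([ 9.28789195e-04, -5.06832898e+01, -2.91874391e+01, -1.14534068e-04,
        2.58790627e-03, -3.12921316e-05]), 'tcp_pos': array([ 0.12041784, -0.53638461,  0.24982912]), 'orientation': array([-5.04700312e-04,  9.93914806e-01,  1.10150371e-01, -1.33364415e-05]), 'ft_force': array([ 1.14657136, -0.41458977, -0.27688299]), 'moment': array([ 0.01398494, -0.03872521, -0.04270805]), 'gripper_force': 0.0, 'finger_gap': 0.08575554286476508}
```

View pics/top0.png

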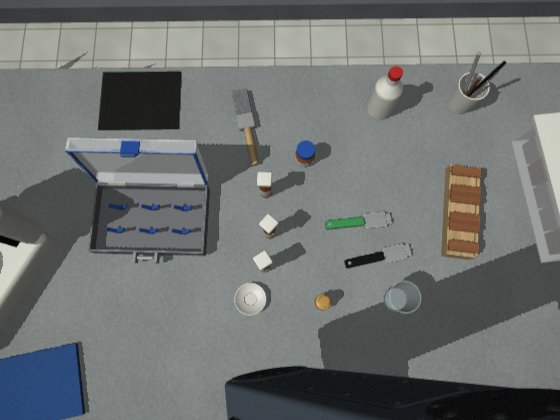

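View pics/scene0.png

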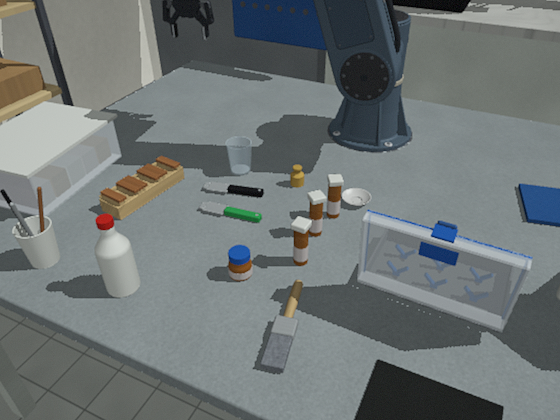

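Top view: tubes' caps at about (264,180), (268,225), (262,261). Green spatula at (345,223), black at (365,260), no red one. Case at (150,215) with its lid upright, dock at (462,212) with its slots facing left (+y). Dish (250,300), weight (322,302), beaker (403,297), jar (306,152).

```bash
cat > m.py <<'E'
from h import *
S=np.load('top0.npz');W=S['W'];im=S['im']
hsv=cv2.cvtColor(im,cv2.COLOR_RGB2HSV)
def roi(u0,v0,u1,v1):
    m=np.zeros(W.shape[:2],bool);m[v0:v1,u0:u1]=1;return m
def rect(P):
    r=cv2.minAreaRect((P[:,:2]*1000).astype(np.float32));return np.round(r[0],1),np.round(r[1],1),round(r[2],1)
z=W[...,2]
for n,b in dict(t1=(250,168,280,198),t2=(254,210,284,238),t3=(248,248,278,272)).items():
    P=W[roi(*b)&(z>.097)&(z<.115)];print(n,len(P),rect(P),np.median(P[:,2]))
for n,b in dict(jar=(290,135,325,170),dish=(230,280,270,318),weight=(310,290,335,312),beaker=(380,275,425,318)).items():
    P=W[roi(*b)&(z>.010)];print(n,len(P),rect(P),np.nanmax(P[:,2]))
for n,b in dict(green=(320,205,400,235),black=(340,240,415,272)).items():
    P=W[roi(*b)&(z>.004)&(z<.03)];print(n,len(P),rect(P))
    H=P[P[:,2]>.0125];print(' handle',len(H),rect(H),np.median(H[:,2]))
P=W[roi(80,170,215,265)&(z>.030)&(z<.042)];print('rim',rect(P))
P=W[roi(430,155,500,265)&(z>.046)&(z<.058)];print('dock top',len(P),rect(P))
P=W[roi(430,155,500,265)&(z>.030)&(z<.058)];print('dock all',len(P),rect(P))
b=(hsv[...,0]>105)&(hsv[...,0]<130)&(hsv[...,1]>120)&roi(100,198,200,240)
n,l,s,c=cv2.connectedComponentsWithStats(b.astype(np.uint8))
for i in range(1,n):
    if s[i,4]>8: print('V',s[i],np.nanmean(W[l==i],0).round(4))
P=W[roi(60,130,215,190)&(z>.05)];print('lid', np.nanpercentile(P,[1,50,99],0).round(3))
k=4
crop=cv2.resize(im[150:270,430:500],None,fx=5,fy=5,interpolation=cv2.INTER_CUBIC)
cv2.imwrite('pics/dock.png',crop[:,:,::-1])
E
python3 m.py
```

```text
t1 216 (array([614.5,  44.7]), array([30.6, 33.4]), 89.7) 0.1048887823627777
t2 226 (array([515.6,  36. ]), array([32.2, 31.9]), 48.4) 0.10480238247550211
t3 238 (array([437.8,  48.6]), array([32.5, 32. ]), 30.7) 0.10491551069085107
jar 426 (array([697.9, -48.1]), array([45.5, 44.7]), 7.7) 0.06598650243147527
dish 427 (array([362.7,  80. ]), array([69.3, 69.8]), 42.7) 0.020753067864191607
weight 220 (array([354.8, -81.5]), array([33.6, 35.3]), 25.5) 0.05707272114279115
beaker 659 (array([ 360.3, -245.7]), array([66.2, 65.5]), 89.4) 0.09033332638910523
green 780 (array([ 544.8, -166.6]), array([164.6,  69.8]), 89.5)
 handle 350 (array([ 537. , -168.6]), array([ 34.6, 150.4]), 5.3) 0.015802290937484715
black 818 (array([ 461.9, -211.7]), array([166.1,  72. ]), 87.6)
 handle 359 (array([ 452.1, -210.3]), array([ 31.3, 151. ]), 14.7) 0.015739907722790318
rim (array([550.4, 311.4]), array([261.5, 210.6]), 88.3)
dock top 1695 (array([ 557.8, -405.2]), array([ 67.8, 198.1]), 82.0)
dock all 2918 (array([ 557.4, -405.3]), array([ 68.7, 214.4]), 82.0)
V [109 204  19   6  68] [0.5777 0.3863 0.0242]
V [141 205  19   5  65] [0.5755 0.3109 0.0244]
V [173 205  19   6  68] [0.573  0.2367 0.0234]
V [106 227  19   6  69] [0.5221 0.3878 0.0245]
V [139 228  19   6  65] [0.5197 0.3126 0.0239]
V [172 229  19   5  63] [0.5172 0.2373 0.0245]
lid [[0.63  0.178 0.052]
 [0.657 0.31  0.142]
 [0.673 0.436 0.204]]
```

View pics/dock.png

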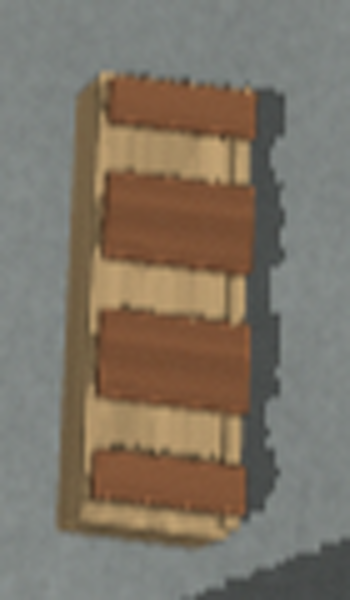

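Dock crop: three gaps between brown lips, open toward the left (+y) with the back wall at right. Now move to a central pose with tool x along +y.

```bash
cat >> h.py <<'E'
from scipy.spatial.transform import Rotation as Rn
def pose():
    s=bot.read_state();q=s['orientation'];return np.array(s['tcp_pos']),Rn.from_quat([q[1],q[2],q[3],q[0]]),s
def frame(x,z):
    z=np.array(z,float);z/=np.linalg.norm(z);x=np.array(x,float);x-=z*(x@z);x/=np.linalg.norm(x)
    return Rn.from_matrix(np.stack([x,np.cross(z,x),z],1))
def plan(p,R,start=None,n=None):
    "identical rows (translation,rot) reaching pose p,R; returns end pose"
    p0,R0=start if start else pose()[:2]
    p=np.array(p,float); rv=(R0.inv()*R).as_rotvec(); n=n or 1
    while True:
        d=Rn.from_rotvec(rv/n); M=np.zeros((3,3));Q=R0
        for k in range(n): M+=Q.as_matrix();Q=Q*d
        t=np.linalg.solve(M,p-p0)
        if abs(t).max()<=.02 and abs(rv/n).max()<=.15: break
        n+=1
    print(f'n={n} t={np.round(t/.02,3).tolist()} rot={np.round(rv/n/.15,3).tolist()}')
    return p,R
E
python3 - <<'E'
from h import *
plan([.47,-.10,.40],frame([0,1,0],[0,0,-1]))
E
```

```text
n=31 t=[0.974, -0.021, -0.242] rot=[-0.0, -0.0, -0.29]
```

Emit:
carry_out([
  {"translation": [0.974, -0.021, -0.242], "rot": [0, 0, -0.29], "jaw": 1},
  {"translation": [0.974, -0.021, -0.242], "rot": [0, 0, -0.29], "jaw": 1},
  {"translation": [0.974, -0.021, -0.242], "rot": [0, 0, -0.29], "jaw": 1},
  {"translation": [0.974, -0.021, -0.242], "rot": [0, 0, -0.29], "jaw": 1},
  {"translation": [0.974, -0.021, -0.242], "rot": [0, 0, -0.29], "jaw": 1},
  {"translation": [0.974, -0.021, -0.242], "rot": [0, 0, -0.29], "jaw": 1},
  {"translation": [0.974, -0.021, -0.242], "rot": [0, 0, -0.29], "jaw": 1},
  {"translation": [0.974, -0.021, -0.242], "rot": [0, 0, -0.29], "jaw": 1},
  {"translation": [0.974, -0.021, -0.242], "rot": [0, 0, -0.29], "jaw": 1},
  {"translation": [0.974, -0.021, -0.242], "rot": [0, 0, -0.29], "jaw": 1},
  {"translation": [0.974, -0.021, -0.242], "rot": [0, 0, -0.29], "jaw": 1},
  {"translation": [0.974, -0.021, -0.242], "rot": [0, 0, -0.29], "jaw": 1},
  {"translation": [0.974, -0.021, -0.242], "rot": [0, 0, -0.29], "jaw": 1},
  {"translation": [0.974, -0.021, -0.242], "rot": [0, 0, -0.29], "jaw": 1},
  {"translation": [0.974, -0.021, -0.242], "rot": [0, 0, -0.29], "jaw": 1},
  {"translation": [0.974, -0.021, -0.242], "rot": [0, 0, -0.29], "jaw": 1},
  {"translation": [0.974, -0.021, -0.242], "rot": [0, 0, -0.29], "jaw": 1},
  {"translation": [0.974, -0.021, -0.242], "rot": [0, 0, -0.29], "jaw": 1},
  {"translation": [0.974, -0.021, -0.242], "rot": [0, 0, -0.29], "jaw": 1},
  {"translation": [0.974, -0.021, -0.242], "rot": [0, 0, -0.29], "jaw": 1},
])

```text
clock: 2.6
tcp_pos: [0.4203, -0.3053, 0.3474]
orientation: [0.0, 0.854, 0.52, 0.0]
ft_force: [-0.1, -0.1, -1.3]
finger_gap: 0.0851
gripper_force: 0.0
```

Emit:
carry_out([
  {"translation": [0.974, -0.021, -0.242], "rot": [0, 0, -0.29], "jaw": 1},
  {"translation": [0.974, -0.021, -0.242], "rot": [0, 0, -0.29], "jaw": 1},
  {"translation": [0.974, -0.021, -0.242], "rot": [0, 0, -0.29], "jaw": 1},
  {"translation": [0.974, -0.021, -0.242], "rot": [0, 0, -0.29], "jaw": 1},
  {"translation": [0.974, -0.021, -0.242], "rot": [0, 0, -0.29], "jaw": 1},
  {"translation": [0.974, -0.021, -0.242], "rot": [0, 0, -0.29], "jaw": 1},
  {"translation": [0.974, -0.021, -0.242], "rot": [0, 0, -0.29], "jaw": 1},
  {"translation": [0.974, -0.021, -0.242], "rot": [0, 0, -0.29], "jaw": 1},
  {"translation": [0.974, -0.021, -0.242], "rot": [0, 0, -0.29], "jaw": 1},
  {"translation": [0.974, -0.021, -0.242], "rot": [0, 0, -0.29], "jaw": 1},
  {"translation": [0.974, -0.021, -0.242], "rot": [0, 0, -0.29], "jaw": 1},
])

```text
clock: 3.98
tcp_pos: [0.4704, -0.099, 0.4007]
orientation: [-0.0, 0.707, 0.708, 0.0]
ft_force: [0.3, 0.1, -0.9]
finger_gap: 0.0856
gripper_force: 0.0
```

Run:
```python
from h import *
p,R,s=pose();print(p,R.as_matrix().round(3),s['joint_positions'],s['clock'])
im,d,c=grab('wrist','w1.png');print(c)
C=-np.array(c['R']).T@np.array(c['t']);print('cam in tool',R.inv().apply(C-p), R.inv().as_matrix()@np.array(c['R']).T)
np.savez('w1.npz',im=im,W=cloud(d,c))
# next: pregrasp tube1, tool tilt 70deg from down toward +y
a=np.radians(20)
z=[0,np.cos(a),-np.sin(a)]
T=np.array([.6145,.0447,.0525]); z=np.array(z)
Rg=frame([0,0,1],z)
print('tilt');e=plan(T-z*.13+[0,0,.05],Rg)
e=plan(T-z*.10,Rg,e); plan(T,Rg,e)
```

```text
[ 0.4704064  -0.09901407  0.40065462] [[-0.001  1.    -0.   ]
 [ 1.     0.001  0.   ]
 [ 0.    -0.    -1.   ]] [-3.04350594e-01  1.01937422e-01  1.59840502e+00  1.99248040e-05
  1.44126073e+00 -3.05762783e-01] 3.975
{'camera_matrix': array([[309.66470061,   0.        , 276.50532058],
       [  0.        , 309.66470061, 205.91279651],
       [  0.        ,   0.        ,   1.        ]]), 'R': array([[ 9.99998562e-01,  1.53540406e-03,  7.19572516e-04],
       [ 1.25430873e-03, -9.55369039e-01,  2.95412299e-01],
       [ 1.14103455e-03, -2.95410972e-01, -9.55369591e-01]]), 't': array([-0.46994483, -0.17771231,  0.49384666])}
cam in tool [ 0.07584629 -0.00069642 -0.12398635] [[ 1.25806171e-04 -9.55363357e-01 -2.95433309e-01]
 [ 9.99999730e-01 -9.35979563e-05  7.28510253e-04]
 [-7.23643955e-04 -2.95433321e-01  9.55363088e-01]]
tilt
n=13 t=[-0.489, 0.553, 0.924] rot=[-0.001, 0.626, 0.002]
n=3 t=[-0.783, 0.0, 0.785] rot=[0.0, 0.0, 0.0]
n=5 t=[-0.0, 0.0, 1.0] rot=[0.0, 0.0, 0.0]
```

View pics/w1.png

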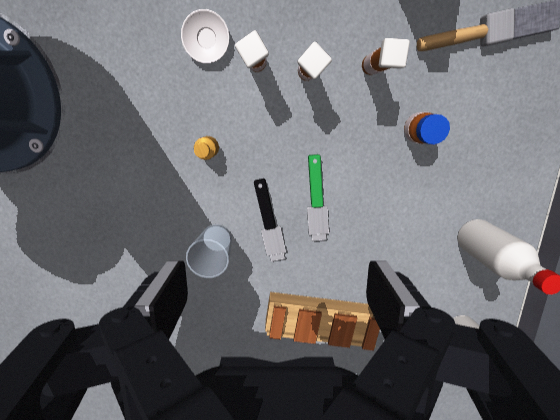

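Wrist view: dish (205,37), caps at (252,48), (314,60), (394,52), jar (430,128), weight (205,148), beaker (208,250), black spatula (268,220), green (317,198), dock (322,322). The way to tube1 is free; tilt and approach it.

Emit:
carry_out([
  {"translation": [-0.489, 0.553, 0.924], "rot": [0, 0.626, 0], "jaw": 1},
  {"translation": [-0.489, 0.553, 0.924], "rot": [0, 0.626, 0], "jaw": 1},
  {"translation": [-0.489, 0.553, 0.924], "rot": [0, 0.626, 0], "jaw": 1},
  {"translation": [-0.489, 0.553, 0.924], "rot": [0, 0.626, 0], "jaw": 1},
  {"translation": [-0.489, 0.553, 0.924], "rot": [0, 0.626, 0], "jaw": 1},
  {"translation": [-0.489, 0.553, 0.924], "rot": [0, 0.626, 0], "jaw": 1},
  {"translation": [-0.489, 0.553, 0.924], "rot": [0, 0.626, 0], "jaw": 1},
  {"translation": [-0.489, 0.553, 0.924], "rot": [0, 0.626, 0], "jaw": 1},
  {"translation": [-0.489, 0.553, 0.924], "rot": [0, 0.626, 0], "jaw": 1},
  {"translation": [-0.489, 0.553, 0.924], "rot": [0, 0.626, 0], "jaw": 1},
  {"translation": [-0.489, 0.553, 0.924], "rot": [0, 0.626, 0], "jaw": 0.5},
  {"translation": [-0.489, 0.553, 0.924], "rot": [0, 0.626, 0], "jaw": 0.5},
  {"translation": [-0.489, 0.553, 0.924], "rot": [0, 0.626, 0], "jaw": 0.5},
  {"translation": [0, 0, 0], "rot": [0, 0, 0], "jaw": 0.5},
])

```text
clock: 5.78
tcp_pos: [0.6137, -0.0801, 0.1435]
orientation: [-0.407, 0.58, 0.578, 0.405]
ft_force: [0.2, 0.4, 0.5]
finger_gap: 0.0633
gripper_force: 0.0
```

Run:
```python
from h import *
p,R,s=pose();print(p,R.as_matrix().round(3),s['joint_positions'],s['clock'],s['finger_gap'])
im,d,c=grab('wrist','w2.png');im2=grab('scene','s2.png')
W=cloud(d,c);z=W[...,2]
m=((z>.098)&(z<.11)).astype(np.uint8)
n,l,st,_=cv2.connectedComponentsWithStats(m)
for i in range(1,n):
    if st[i,4]>60: P=W[l==i];print(st[i],cv2.minAreaRect((P[:,:2]*1000).astype(np.float32)))
```

```text
[ 0.61366001 -0.08006607  0.14346315] [[ 0.004  1.    -0.001]
 [ 0.342 -0.     0.94 ]
 [ 0.94  -0.004 -0.342]] [-0.53673262  0.92619396  1.38050354  0.9506442   1.69872361 -0.8698665 ] 5.775 0.06328309547266922
[431   0 129  24 402] ((1664.077880859375, 1752.486328125), (1192.504638671875, 14.192383766174316), 89.7093505859375)
[  0   5  66  14 201] ((-576.2945556640625, 1642.341796875), (525.00537109375, 15.165679931640625), 89.61648559570312)
[ 78   5 128   4 322] ((-130.88894653320312, 1874.85888671875), (695.4161987304688, 36.254241943359375), 1.5766005516052246)
[336   9  28   6  78] ((956.0201416015625, 1561.884521484375), (182.11276245117188, 52.25995635986328), 48.277313232421875)
[212  47  61  20 355] ((553.84375, 593.4027099609375), (178.53488159179688, 63.37993621826172), 40.0009765625)
[291 127  27  10 239] ((645.4078369140625, 178.82662963867188), (6.723995208740234, 30.898012161254883), 83.03107452392578)
[  54  182   46   34 1069] ((439.4665832519531, 47.874114990234375), (32.169132232666016, 32.74884033203125), 30.831815719604492)
[ 260  186   39   29 1038] ((615.4335327148438, 43.8237190246582), (32.132286071777344, 31.6794376373291), 87.2669906616211)
[ 136  189   52   37 1168] ((517.150146484375, 35.40168762207031), (31.987802505493164, 32.95524597167969), 46.89118957519531)
```

View pics/s2.png

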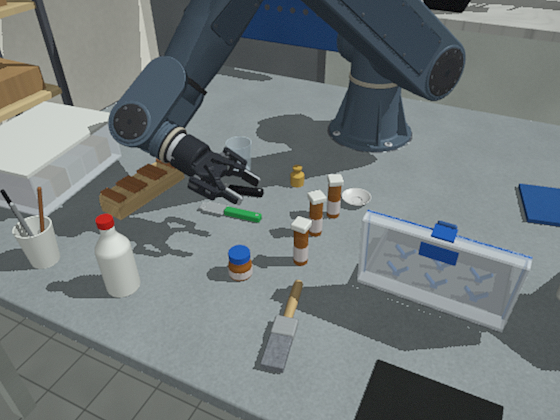

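Scene view: gripper poised at (215,175), pointing at tube1 (301,243), nothing in its path. Going in.

Run:
```python
from h import *
a=np.radians(20);z=np.array([0,np.cos(a),-np.sin(a)])
T=np.array([.615,.0442,.0525]);Rg=frame([0,0,1],z)
e=plan(T-z*.08,Rg); plan(T,Rg,e)
```

```text
n=4 t=[-0.563, 0.009, 0.874] rot=[0.002, 0.005, 0.0]
n=4 t=[-0.0, 0.0, 1.0] rot=[0.0, 0.0, 0.0]
```

Emit:
carry_out([
  {"translation": [-0.563, 0.009, 0.874], "rot": [0, 0, 0], "jaw": 0.5},
  {"translation": [-0.563, 0.009, 0.874], "rot": [0, 0, 0], "jaw": 0.5},
  {"translation": [-0.563, 0.009, 0.874], "rot": [0, 0, 0], "jaw": 0.5},
  {"translation": [-0.563, 0.009, 0.874], "rot": [0, 0, 0], "jaw": 0.5},
  {"translation": [0, 0, 1], "rot": [0, 0, 0], "jaw": 0.5},
  {"translation": [0, 0, 1], "rot": [0, 0, 0], "jaw": 0.5},
  {"translation": [0, 0, 1], "rot": [0, 0, 0], "jaw": 0.5},
  {"translation": [0, 0, 1], "rot": [0, 0, 0], "jaw": 0.5},
  {"translation": [0, 0, 0], "rot": [0, 0, 0], "jaw": 0.5},
])

```text
clock: 7.0
tcp_pos: [0.6147, 0.046, 0.0516]
orientation: [-0.406, 0.579, 0.579, 0.405]
ft_force: [0.0, -0.0, -0.4]
finger_gap: 0.0638
gripper_force: 0.0
```

Emit:
carry_out([
  {"translation": [0, 0, 0], "rot": [0, 0, 0], "jaw": -0.5},
  {"translation": [0, 0, 0], "rot": [0, 0, 0], "jaw": -0.5},
  {"translation": [0, 0, 0], "rot": [0, 0, 0], "jaw": -0.5},
  {"translation": [0, 0, 0], "rot": [0, 0, 0], "jaw": -0.5},
  {"translation": [0, 0, 0], "rot": [0, 0, 0], "jaw": -0.5},
  {"translation": [0, 0, 0], "rot": [0, 0, 0], "jaw": -0.5},
], force=70)

```text
clock: 7.75
tcp_pos: [0.6154, 0.0442, 0.0523]
orientation: [-0.405, 0.58, 0.579, 0.406]
ft_force: [2.1, -3.4, 5.1]
finger_gap: 0.0283
gripper_force: 68.7
```

Run:
```python
from h import *
S=np.load('top0.npz');W=S['W'].reshape(-1,3);W=W[~np.isnan(W[:,0])]
th=np.radians(88.3);
for it in range(1):
    cy=np.array([np.cos(th),np.sin(th)]);cx=np.array([cy[1],-cy[0]])
    o=np.array([.548,.3115]);u=(W[:,:2]-o)@cx;v=(W[:,:2]-o)@cy
    rim=(W[:,2]>.0325)&(W[:,2]<.0395)
    # front wall away from catch
    for lo,hi in [(-.12,-.05),(.05,.12)]:
        q=rim&(v>lo)&(v<hi)&(u<-.06)&(u>-.095);print('front',lo,np.percentile(u[q],[2,50,98]).round(4),q.sum())
    for lo,hi in [(-.07,-.02),(.0,.05)]:
        for a,b in [(-.15,-.11),(.11,.15)]:
            q=rim&(u>lo)&(u<hi)&(v>a)&(v<b);print('side',lo,a,np.percentile(v[q],[2,50,98]).round(4),q.sum())
```

```text
front -0.12 [-0.0813 -0.079  -0.0765] 70
front 0.05 [-0.0812 -0.079  -0.0763] 69
side -0.07 -0.15 [-0.1303 -0.1282 -0.1252] 50
side -0.07 0.11 [0.1238 0.1263 0.13  ] 59
side 0.0 -0.15 [-0.1305 -0.1281 -0.1253] 48
side 0.0 0.11 [0.1233 0.1264 0.1294] 55
```

```bash
cat >> h.py <<'E'
TH=np.radians(88.3);CY=np.array([np.cos(TH),np.sin(TH),0]);CX=np.array([CY[1],-CY[0],0])
O=np.array([.5473,.3104,.036]);CR={'A':O+.075*CY,'B':O,'C':O-.075*CY}
a=np.radians(20)
RF=frame(-CX,CX*np.sin(a)+np.array([0,0,-np.cos(a)]))
E
python3 - <<'E'
from h import *
p,R,s=pose();e=plan(p+[0,0,.12],R)
e=plan(CR['A']+[0,0,.14],RF,e);e=plan(CR['A']+[0,0,.001],RF,e)
E
```

```text
n=6 t=[0.939, 0.001, -0.343] rot=[0.0, 0.0, 0.0]
n=16 t=[0.938, 0.565, 0.639] rot=[0.296, -0.509, -0.635]
n=7 t=[0.34, 0.0, 0.933] rot=[0.0, 0.0, 0.0]
```

Run:
```python
from h import *
p,R,s=pose();e=plan(p+[-.04,0,.14],R)
e=plan([.52,.12,.24],RF,e);e=plan(CR['A']+[0,0,.12],RF,e);e=plan(CR['A']+[0,0,.001],RF,e)
```

```text
n=7 t=[0.939, -0.285, -0.343] rot=[0.0, 0.0, 0.0]
n=11 t=[0.558, 0.122, 0.059] rot=[0.43, -0.74, -0.923]
n=14 t=[0.03, 0.95, 0.308] rot=[0.0, 0.0, 0.0]
n=6 t=[0.339, 0.0, 0.932] rot=[0.0, 0.0, 0.0]
```

Emit:
carry_out([
  {"translation": [0.939, -0.285, -0.343], "rot": [0, 0, 0], "jaw": -0.5},
  {"translation": [0.939, -0.285, -0.343], "rot": [0, 0, 0], "jaw": -0.5},
  {"translation": [0.939, -0.285, -0.343], "rot": [0, 0, 0], "jaw": -0.5},
  {"translation": [0.939, -0.285, -0.343], "rot": [0, 0, 0], "jaw": -0.5},
  {"translation": [0.939, -0.285, -0.343], "rot": [0, 0, 0], "jaw": -0.5},
  {"translation": [0.939, -0.285, -0.343], "rot": [0, 0, 0], "jaw": -0.5},
  {"translation": [0.939, -0.285, -0.343], "rot": [0, 0, 0], "jaw": -0.5},
  {"translation": [0, 0, 0], "rot": [0, 0, 0], "jaw": -0.5},
])

```text
clock: 8.75
tcp_pos: [0.5751, 0.0446, 0.1925]
orientation: [-0.404, 0.58, 0.579, 0.406]
ft_force: [-0.2, -0.4, -1.7]
finger_gap: 0.0286
gripper_force: 68.9
```

Emit:
carry_out([
  {"translation": [0.558, 0.122, 0.059], "rot": [0.43, -0.74, -0.923], "jaw": -0.5},
  {"translation": [0.558, 0.122, 0.059], "rot": [0.43, -0.74, -0.923], "jaw": -0.5},
  {"translation": [0.558, 0.122, 0.059], "rot": [0.43, -0.74, -0.923], "jaw": -0.5},
  {"translation": [0.558, 0.122, 0.059], "rot": [0.43, -0.74, -0.923], "jaw": -0.5},
  {"translation": [0.558, 0.122, 0.059], "rot": [0.43, -0.74, -0.923], "jaw": -0.5},
  {"translation": [0.558, 0.122, 0.059], "rot": [0.43, -0.74, -0.923], "jaw": -0.5},
  {"translation": [0.558, 0.122, 0.059], "rot": [0.43, -0.74, -0.923], "jaw": -0.5},
  {"translation": [0.558, 0.122, 0.059], "rot": [0.43, -0.74, -0.923], "jaw": -0.5},
  {"translation": [0.558, 0.122, 0.059], "rot": [0.43, -0.74, -0.923], "jaw": -0.5},
  {"translation": [0.558, 0.122, 0.059], "rot": [0.43, -0.74, -0.923], "jaw": -0.5},
  {"translation": [0.558, 0.122, 0.059], "rot": [0.43, -0.74, -0.923], "jaw": -0.5},
  {"translation": [0, 0, 0], "rot": [0, 0, 0], "jaw": -0.5},
])

```text
clock: 10.25
tcp_pos: [0.5185, 0.1217, 0.2389]
orientation: [0.168, 0.018, 0.986, 0.001]
ft_force: [0.2, 0.8, -0.9]
finger_gap: 0.0282
gripper_force: 69.9
```

Run:
```python
from h import *
p,R,s=pose();print(p,R.as_matrix().round(3),s['joint_positions'],s['clock'],s['finger_gap'],s['gripper_force'])
im,d,c=grab('wrist','w3.png')
e=plan(CR['A']+[0,0,.12],RF);e=plan(CR['A']+[0,0,.001],RF,e)
```

```text
[0.51848946 0.12167751 0.2388944 ] [[-0.943  0.035  0.331]
 [ 0.035  0.999 -0.004]
 [-0.331  0.007 -0.944]] [ 0.17123044  0.20771349  1.91607122 -0.09587085  0.68816866 -1.2993973 ] 10.25 0.028235934782165534 69.93168711662292
n=14 t=[0.031, 0.945, 0.31] rot=[0.003, -0.006, -0.005]
n=6 t=[0.339, 0.0, 0.932] rot=[0.0, 0.0, 0.0]
```

View pics/w3.png

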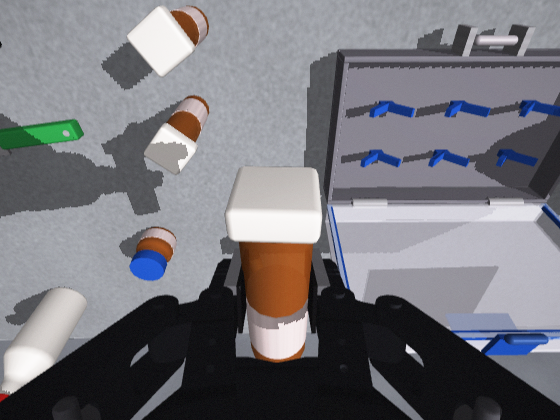

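Wrist view: the tube is held firmly, cap at (275,205); the case cradles at right, (380-540,105-160), are empty. Continue.

Emit:
carry_out([
  {"translation": [0.031, 0.945, 0.31], "rot": [0, -0.006, -0.005], "jaw": -0.5},
  {"translation": [0.031, 0.945, 0.31], "rot": [0, -0.006, -0.005], "jaw": -0.5},
  {"translation": [0.031, 0.945, 0.31], "rot": [0, -0.006, -0.005], "jaw": -0.5},
  {"translation": [0.031, 0.945, 0.31], "rot": [0, -0.006, -0.005], "jaw": -0.5},
  {"translation": [0.031, 0.945, 0.31], "rot": [0, -0.006, -0.005], "jaw": -0.5},
  {"translation": [0.031, 0.945, 0.31], "rot": [0, -0.006, -0.005], "jaw": -0.5},
  {"translation": [0.031, 0.945, 0.31], "rot": [0, -0.006, -0.005], "jaw": -0.5},
  {"translation": [0.031, 0.945, 0.31], "rot": [0, -0.006, -0.005], "jaw": -0.5},
  {"translation": [0.031, 0.945, 0.31], "rot": [0, -0.006, -0.005], "jaw": -0.5},
  {"translation": [0.031, 0.945, 0.31], "rot": [0, -0.006, -0.005], "jaw": -0.5},
  {"translation": [0.031, 0.945, 0.31], "rot": [0, -0.006, -0.005], "jaw": -0.5},
  {"translation": [0.031, 0.945, 0.31], "rot": [0, -0.006, -0.005], "jaw": -0.5},
  {"translation": [0.031, 0.945, 0.31], "rot": [0, -0.006, -0.005], "jaw": -0.5},
  {"translation": [0.031, 0.945, 0.31], "rot": [0, -0.006, -0.005], "jaw": -0.5},
  {"translation": [0, 0, 0], "rot": [0, 0, 0], "jaw": -0.5},
])

```text
clock: 12.18
tcp_pos: [0.5501, 0.3862, 0.1568]
orientation: [0.175, 0.014, 0.984, -0.0]
ft_force: [-0.2, -0.8, -2.0]
finger_gap: 0.0286
gripper_force: 70.1
```

Run:
```python
from h import *
p,R,s=pose();print(p,s['joint_positions'],s['clock'],s['finger_gap'],s['gripper_force'],s['ft_force'])
im,d,c=grab('wrist','w4.png');W=cloud(d,c);q=W.reshape(-1,3);q=q[np.isfinite(q[:,0])]
D=q-O;u=D@CX;v=D@CY
rim=(q[:,2]>.0325)&(q[:,2]<.0395)
for lo,hi in [(-.12,-.05),(.05,.12)]:
    k=rim&(v>lo)&(v<hi)&(u<-.06)&(u>-.095);print('front',np.percentile(u[k],[2,50,98]).round(4) if k.sum()>5 else k.sum())
for a_,b in [(-.15,-.11),(.11,.15)]:
    k=rim&(abs(u)<.06)&(v>a_)&(v<b);print('side',np.percentile(v[k],[2,50,98]).round(4) if k.sum()>5 else k.sum())
e=plan(CR['A']+[0,0,.001],RF)
```

```text
[0.55007628 0.38617593 0.15682323] [ 0.61742241  0.57442725  1.5944772  -0.31785918  0.70976461 -0.71086426] 12.175 0.028572619345745048 70.1091742515564 [-0.21065382 -0.8217693  -2.02587966]
front [-0.0797 -0.0775 -0.0751]
front [-0.0792 -0.077  -0.0742]
side [-0.1287 -0.1246 -0.1229]
side [0.126  0.1282 0.131 ]
n=6 t=[0.349, -0.003, 0.938] rot=[0.006, 0.003, 0.001]
```

Emit:
carry_out([
  {"translation": [0.349, 0, 0.938], "rot": [0, 0, 0], "jaw": -0.5},
  {"translation": [0.349, 0, 0.938], "rot": [0, 0, 0], "jaw": -0.5},
  {"translation": [0.349, 0, 0.938], "rot": [0, 0, 0], "jaw": -0.5},
  {"translation": [0.349, 0, 0.938], "rot": [0, 0, 0], "jaw": -0.5},
  {"translation": [0.349, 0, 0.938], "rot": [0, 0, 0], "jaw": -0.5},
  {"translation": [0.349, 0, 0.938], "rot": [0, 0, 0], "jaw": -0.5},
  {"translation": [0, 0, 0], "rot": [0, 0, 0], "jaw": -0.5},
])

```text
clock: 13.1
tcp_pos: [0.5502, 0.386, 0.0367]
orientation: [0.176, 0.014, 0.984, 0.0]
ft_force: [0.8, 0.3, -0.1]
finger_gap: 0.0277
gripper_force: 71.6
```

Emit:
carry_out([
  {"translation": [0, 0, 0], "rot": [0, 0, 0], "jaw": -0.2},
  {"translation": [0, 0, 0], "rot": [0, 0, 0], "jaw": 0},
  {"translation": [0, 0, 0], "rot": [0, 0, 0], "jaw": 0.15},
  {"translation": [0, 0, 0], "rot": [0, 0, 0], "jaw": 0.15},
  {"translation": [-0.17, 0, -0.47], "rot": [0, 0, 0], "jaw": 0.15},
  {"translation": [-0.34, 0, -0.94], "rot": [0, 0, 0], "jaw": 0.15},
  {"translation": [-0.34, 0, -0.94], "rot": [0, 0, 0], "jaw": 0.15},
  {"translation": [-0.34, 0, -0.94], "rot": [0, 0, 0], "jaw": 0.15},
  {"translation": [-0.34, 0, -0.94], "rot": [0, 0, 0], "jaw": 0.15},
  {"translation": [-0.34, 0, -0.94], "rot": [0, 0, 0], "jaw": 0.15},
  {"translation": [-0.34, 0, -0.94], "rot": [0, 0, 0], "jaw": 0.15},
  {"translation": [-0.34, 0, -0.94], "rot": [0, 0, 0], "jaw": 0.15},
  {"translation": [-0.34, 0, -0.94], "rot": [0, 0, 0], "jaw": 0.15},
  {"translation": [0, 0, 0], "rot": [0, 0, 0], "jaw": 0.15},
])

```text
clock: 14.85
tcp_pos: [0.5495, 0.3851, 0.2094]
orientation: [0.177, 0.015, 0.984, 0.001]
ft_force: [0.9, 0.1, -0.6]
finger_gap: 0.049
gripper_force: 0.0
```

```bash
cat >> h.py <<'E'
ZG=np.array([0,np.cos(a),-np.sin(a)]);RG=frame([0,0,1],ZG)
E
python3 - <<'E'
from h import *
im,d,c=grab('wrist','w5.png')
p=pose()[0];print(p)
T=np.array([.5172,.0355,.0525])
e=plan([.50,.10,.26],RF);e=plan([.512,-.09,.20],RG,e);e=plan(T-ZG*.08,RG,e);plan(T,RG,e)
E
```

```text
[0.54901684 0.3847447  0.2078776 ]
n=15 t=[0.067, -0.953, -0.212] rot=[0.002, 0.002, -0.0]
n=11 t=[-0.735, -0.768, -0.142] rot=[-0.43, 0.741, 0.922]
n=5 t=[-0.957, 0.052, 0.884] rot=[0.0, 0.0, 0.0]
n=4 t=[-0.0, 0.0, 1.0] rot=[0.0, 0.0, 0.0]
```

View pics/w5.png

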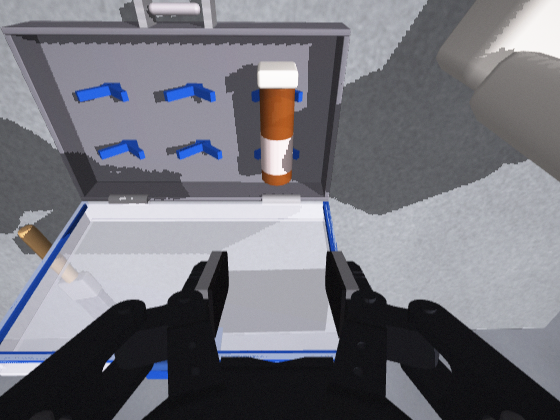

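Wrist view: tube lies squarely on its rests at (277,122). Next tube2.

```bash
python3 - <<'E'
s=open('h.py').read()
s=s.replace("    print(f'n={n} t=","    Q,x,path=R0,p0.copy(),[p0]\n    for k in range(n): x=x+Q.apply(t);Q=Q*d;path.append(x)\n    path=np.array(path);print('  path lo',path.min(0).round(3),'hi',path.max(0).round(3))\n    print(f'n={n} t=")
open('h.py','w').write(s)
E
python3 - <<'E'
from h import *
e=plan([.50,.10,.26],RF);e=plan([.512,-.09,.20],RG,e)
E
```

```text
path lo [0.5   0.1   0.208] hi [0.549 0.385 0.26 ]
n=15 t=[0.067, -0.953, -0.212] rot=[0.002, 0.002, -0.0]
  path lo [ 0.5  -0.09  0.2 ] hi [0.547 0.1   0.274]
n=11 t=[-0.735, -0.768, -0.142] rot=[-0.43, 0.741, 0.922]
```

Emit:
carry_out([
  {"translation": [0.067, -0.953, -0.212], "rot": [0, 0, 0], "jaw": 0.15},
  {"translation": [0.067, -0.953, -0.212], "rot": [0, 0, 0], "jaw": 0.15},
  {"translation": [0.067, -0.953, -0.212], "rot": [0, 0, 0], "jaw": 0.15},
  {"translation": [0.067, -0.953, -0.212], "rot": [0, 0, 0], "jaw": 0.15},
  {"translation": [0.067, -0.953, -0.212], "rot": [0, 0, 0], "jaw": 0.15},
  {"translation": [0.067, -0.953, -0.212], "rot": [0, 0, 0], "jaw": 0.15},
  {"translation": [0.067, -0.953, -0.212], "rot": [0, 0, 0], "jaw": 0.15},
  {"translation": [0.067, -0.953, -0.212], "rot": [0, 0, 0], "jaw": 0.15},
  {"translation": [0.067, -0.953, -0.212], "rot": [0, 0, 0], "jaw": 0.15},
  {"translation": [0.067, -0.953, -0.212], "rot": [0, 0, 0], "jaw": 0.15},
  {"translation": [0.067, -0.953, -0.212], "rot": [0, 0, 0], "jaw": 0.15},
  {"translation": [0.067, -0.953, -0.212], "rot": [0, 0, 0], "jaw": 0.15},
  {"translation": [0.067, -0.953, -0.212], "rot": [0, 0, 0], "jaw": 0.15},
  {"translation": [0.067, -0.953, -0.212], "rot": [0, 0, 0], "jaw": 0.15},
  {"translation": [0.067, -0.953, -0.212], "rot": [0, 0, 0], "jaw": 0.15},
])

```text
clock: 16.77
tcp_pos: [0.4996, 0.0987, 0.259]
orientation: [0.176, 0.014, 0.984, -0.0]
ft_force: [-1.0, 0.5, 0.5]
finger_gap: 0.0492
gripper_force: 0.0
```

Emit:
carry_out([
  {"translation": [-0.735, -0.768, -0.142], "rot": [-0.43, 0.741, 0.922], "jaw": 0.5},
  {"translation": [-0.735, -0.768, -0.142], "rot": [-0.43, 0.741, 0.922], "jaw": 0.5},
  {"translation": [-0.735, -0.768, -0.142], "rot": [-0.43, 0.741, 0.922], "jaw": 0.5},
  {"translation": [-0.735, -0.768, -0.142], "rot": [-0.43, 0.741, 0.922], "jaw": 0.5},
  {"translation": [-0.735, -0.768, -0.142], "rot": [-0.43, 0.741, 0.922], "jaw": 0.5},
  {"translation": [-0.735, -0.768, -0.142], "rot": [-0.43, 0.741, 0.922], "jaw": 0.5},
  {"translation": [-0.735, -0.768, -0.142], "rot": [-0.43, 0.741, 0.922], "jaw": 0.5},
  {"translation": [-0.735, -0.768, -0.142], "rot": [-0.43, 0.741, 0.922], "jaw": 0.5},
  {"translation": [-0.735, -0.768, -0.142], "rot": [-0.43, 0.741, 0.922], "jaw": 0.5},
  {"translation": [-0.735, -0.768, -0.142], "rot": [-0.43, 0.741, 0.922], "jaw": 0.5},
  {"translation": [-0.735, -0.768, -0.142], "rot": [-0.43, 0.741, 0.922], "jaw": 0.5},
  {"translation": [0, 0, 0], "rot": [0, 0, 0], "jaw": 0.5},
])

```text
clock: 18.27
tcp_pos: [0.5125, -0.0916, 0.1969]
orientation: [-0.404, 0.576, 0.583, 0.407]
ft_force: [-0.2, 0.0, 0.3]
finger_gap: 0.064
gripper_force: 0.0
```

Run:
```python
from h import *
p,R,s=pose();print(p,s['joint_positions'],s['clock'])
im,d,c=grab('wrist');W=cloud(d,c);z=W[...,2]
m=((z>.099)&(z<.11)&(W[...,1]<.1)&(W[...,1]>0)&(W[...,0]<.56)&(W[...,0]>.4)).astype(np.uint8)
n,l,st,_=cv2.connectedComponentsWithStats(m)
for i in range(1,n):
    if st[i,4]>200: P=W[l==i];print(st[i],cv2.minAreaRect((P[:,:2]*1000).astype(np.float32)))
T=np.array([.5172,.0355,.0525])
e=plan(T-ZG*.08,RG);plan(T,RG,e)
```

```text
[ 0.51245345 -0.09157984  0.19685241] [-0.63801777  0.73156495  1.63074958  0.86582938  1.7217618  -0.97435403] 18.275
[184 217  40  32 819] ((438.9905700683594, 48.26923370361328), (32.17456817626953, 33.16218566894531), 31.409399032592773)
[260 226  44  35 909] ((516.6852416992188, 35.22367858886719), (32.23594284057617, 31.46342658996582), 47.98817443847656)
  path lo [ 0.513 -0.091  0.08 ] hi [ 0.517 -0.04   0.198]
n=5 t=[-0.932, 0.031, 0.89] rot=[-0.005, 0.006, 0.021]
  path lo [ 0.517 -0.04   0.053] hi [0.517 0.035 0.08 ]
n=4 t=[-0.0, 0.0, 1.0] rot=[0.0, 0.0, 0.0]
```

Emit:
carry_out([
  {"translation": [-0.932, 0.031, 0.89], "rot": [0, 0, 0.02], "jaw": 0.4},
  {"translation": [-0.932, 0.031, 0.89], "rot": [0, 0, 0.02], "jaw": 0.4},
  {"translation": [-0.932, 0.031, 0.89], "rot": [0, 0, 0.02], "jaw": 0.4},
  {"translation": [-0.932, 0.031, 0.89], "rot": [0, 0, 0.02], "jaw": 0.4},
  {"translation": [-0.932, 0.031, 0.89], "rot": [0, 0, 0.02], "jaw": 0.4},
  {"translation": [0, 0, 1], "rot": [0, 0, 0], "jaw": 0.4},
  {"translation": [0, 0, 1], "rot": [0, 0, 0], "jaw": 0.4},
  {"translation": [0, 0, 1], "rot": [0, 0, 0], "jaw": 0.4},
  {"translation": [0, 0, 1], "rot": [0, 0, 0], "jaw": 0.4},
  {"translation": [0, 0, 0], "rot": [0, 0, 0], "jaw": 0.4},
])

```text
clock: 19.58
tcp_pos: [0.5164, 0.0374, 0.0522]
orientation: [-0.407, 0.579, 0.581, 0.402]
ft_force: [-0.2, -0.4, 0.6]
finger_gap: 0.0605
gripper_force: 0.0
```

Emit:
carry_out([
  {"translation": [0, 0, 0], "rot": [0, 0, 0], "jaw": -0.5},
  {"translation": [0, 0, 0], "rot": [0, 0, 0], "jaw": -0.5},
  {"translation": [0, 0, 0], "rot": [0, 0, 0], "jaw": -0.5},
  {"translation": [0, 0, 0], "rot": [0, 0, 0], "jaw": -0.5},
  {"translation": [0, 0, 0], "rot": [0, 0, 0], "jaw": -0.5},
  {"translation": [0, 0, 0], "rot": [0, 0, 0], "jaw": -0.5},
], force=70)

```text
clock: 20.32
tcp_pos: [0.5172, 0.0357, 0.0528]
orientation: [-0.406, 0.579, 0.581, 0.403]
ft_force: [2.2, -3.8, 3.8]
finger_gap: 0.0284
gripper_force: 68.7
```

Run:
```python
from h import *
p,R,s=pose();print(p);e=plan(p+[0,0,.15],R)
e=plan([.50,.12,.24],RF,e);e=plan(CR['B']+[0,0,.10],RF,e);e=plan(CR['B']+[0,0,.001],RF,e)
```

```text
[0.51717027 0.03569002 0.05281739]
  path lo [0.517 0.036 0.053] hi [0.517 0.036 0.203]
n=8 t=[0.88, -0.001, -0.324] rot=[0.0, 0.0, 0.0]
  path lo [0.5   0.036 0.203] hi [0.53  0.12  0.245]
n=11 t=[0.426, 0.266, 0.088] rot=[0.427, -0.741, -0.921]
  path lo [0.5   0.12  0.136] hi [0.547 0.31  0.24 ]
n=10 t=[-0.018, 0.959, 0.56] rot=[0.0, 0.0, 0.0]
  path lo [0.547 0.31  0.037] hi [0.547 0.31  0.136]
n=5 t=[0.339, -0.0, 0.93] rot=[0.0, 0.0, 0.0]
```

Emit:
carry_out([
  {"translation": [0.88, 0, -0.324], "rot": [0, 0, 0], "jaw": -0.5},
  {"translation": [0.88, 0, -0.324], "rot": [0, 0, 0], "jaw": -0.5},
  {"translation": [0.88, 0, -0.324], "rot": [0, 0, 0], "jaw": -0.5},
  {"translation": [0.88, 0, -0.324], "rot": [0, 0, 0], "jaw": -0.5},
  {"translation": [0.88, 0, -0.324], "rot": [0, 0, 0], "jaw": -0.5},
  {"translation": [0.88, 0, -0.324], "rot": [0, 0, 0], "jaw": -0.5},
  {"translation": [0.88, 0, -0.324], "rot": [0, 0, 0], "jaw": -0.5},
  {"translation": [0.88, 0, -0.324], "rot": [0, 0, 0], "jaw": -0.5},
  {"translation": [0.426, 0.266, 0.088], "rot": [0.427, -0.741, -0.921], "jaw": -0.5},
  {"translation": [0.426, 0.266, 0.088], "rot": [0.427, -0.741, -0.921], "jaw": -0.5},
  {"translation": [0.426, 0.266, 0.088], "rot": [0.427, -0.741, -0.921], "jaw": -0.5},
  {"translation": [0.426, 0.266, 0.088], "rot": [0.427, -0.741, -0.921], "jaw": -0.5},
  {"translation": [0.426, 0.266, 0.088], "rot": [0.427, -0.741, -0.921], "jaw": -0.5},
  {"translation": [0.426, 0.266, 0.088], "rot": [0.427, -0.741, -0.921], "jaw": -0.5},
  {"translation": [0.426, 0.266, 0.088], "rot": [0.427, -0.741, -0.921], "jaw": -0.5},
  {"translation": [0.426, 0.266, 0.088], "rot": [0.427, -0.741, -0.921], "jaw": -0.5},
  {"translation": [0.426, 0.266, 0.088], "rot": [0.427, -0.741, -0.921], "jaw": -0.5},
  {"translation": [0.426, 0.266, 0.088], "rot": [0.427, -0.741, -0.921], "jaw": -0.5},
  {"translation": [0.426, 0.266, 0.088], "rot": [0.427, -0.741, -0.921], "jaw": -0.5},
  {"translation": [0, 0, 0], "rot": [0, 0, 0], "jaw": -0.5},
])

```text
clock: 22.82
tcp_pos: [0.4985, 0.1214, 0.2402]
orientation: [0.169, 0.017, 0.985, 0.0]
ft_force: [0.5, -0.3, -0.3]
finger_gap: 0.0285
gripper_force: 69.0
```

Emit:
carry_out([
  {"translation": [-0.018, 0.959, 0.56], "rot": [0, 0, 0], "jaw": -0.5},
  {"translation": [-0.018, 0.959, 0.56], "rot": [0, 0, 0], "jaw": -0.5},
  {"translation": [-0.018, 0.959, 0.56], "rot": [0, 0, 0], "jaw": -0.5},
  {"translation": [-0.018, 0.959, 0.56], "rot": [0, 0, 0], "jaw": -0.5},
  {"translation": [-0.018, 0.959, 0.56], "rot": [0, 0, 0], "jaw": -0.5},
  {"translation": [-0.018, 0.959, 0.56], "rot": [0, 0, 0], "jaw": -0.5},
  {"translation": [-0.018, 0.959, 0.56], "rot": [0, 0, 0], "jaw": -0.5},
  {"translation": [-0.018, 0.959, 0.56], "rot": [0, 0, 0], "jaw": -0.5},
  {"translation": [-0.018, 0.959, 0.56], "rot": [0, 0, 0], "jaw": -0.5},
  {"translation": [-0.018, 0.959, 0.56], "rot": [0, 0, 0], "jaw": -0.5},
  {"translation": [0, 0, 0], "rot": [0, 0, 0], "jaw": -0.5},
])

```text
clock: 24.2
tcp_pos: [0.5479, 0.3117, 0.1361]
orientation: [0.169, 0.018, 0.985, -0.0]
ft_force: [-0.6, -0.1, 0.1]
finger_gap: 0.0285
gripper_force: 69.1
```

```bash
cat > held.py <<'E'
import sys
from h import *
# held tube: fit points near the TCP; direction error and offset vs. tool
p,R,s=pose();print(p,s['clock'],s['finger_gap'],s['gripper_force'])
im,d,c=grab('wrist',sys.argv[2] if len(sys.argv)>2 else None);W=cloud(d,c);L=R.inv().apply(W.reshape(-1,3)-p).reshape(W.shape)
# tube axis in tool frame should be (cos a,0,-sin a)
ax=np.array([np.cos(a),0,-np.sin(a)]);up=np.array([-np.sin(a),0,-np.cos(a)])
s_=L@ax;h=L@up;y=L[...,1]
cap=(abs(y)<.03)&(s_>.02)&(s_<.07)&(h>.008)&(h<.03)
print('cap end s',np.percentile(s_[cap],99).round(4),'(want .0525) cap top h',np.percentile(h[cap&(s_>.042)],[20,50,80]).round(4),'(.016-.022) y',np.percentile(y[cap&(s_>.042)],[2,50,98]).round(4))
b=(abs(y)<.004)&(s_>.016)&(s_<.036)&(h>.005)&(h<.03);pf=np.polyfit(s_[b],h[b],1);print('pitch err deg',np.degrees(np.arctan(pf[0])).round(1),'axis h',(np.polyval(pf,0)-.015).round(4),b.sum())
e=plan(CR[sys.argv[1]]+[0,0,.001],RF)
E
python3 held.py B
```

```text
[0.54788302 0.31172068 0.13610299] 24.2 0.028478391584222346 69.14618968963623
cap end s 0.0535 (want .0525) cap top h [0.0104 0.0142 0.0185] (.016-.022) y [-0.0131  0.0001  0.013 ]
pitch err deg 0.4 axis h -0.001 737
  path lo [0.547 0.31  0.037] hi [0.548 0.311 0.137]
n=5 t=[0.34, -0.011, 0.936] rot=[0.005, -0.012, -0.01]
```

Emit:
carry_out([
  {"translation": [0.34, -0.011, 0.936], "rot": [0.005, -0.012, -0.01], "jaw": -0.5},
  {"translation": [0.34, -0.011, 0.936], "rot": [0.005, -0.012, -0.01], "jaw": -0.5},
  {"translation": [0.34, -0.011, 0.936], "rot": [0.005, -0.012, -0.01], "jaw": -0.5},
  {"translation": [0.34, -0.011, 0.936], "rot": [0.005, -0.012, -0.01], "jaw": -0.5},
  {"translation": [0.34, -0.011, 0.936], "rot": [0.005, -0.012, -0.01], "jaw": -0.5},
  {"translation": [0, 0, 0], "rot": [0, 0, 0], "jaw": -0.5},
])

```text
clock: 25.0
tcp_pos: [0.5475, 0.3109, 0.0365]
orientation: [0.174, 0.014, 0.985, -0.002]
ft_force: [1.3, 0.6, -1.5]
finger_gap: 0.0281
gripper_force: 70.6
```

Emit:
carry_out([
  {"translation": [0, 0, 0], "rot": [0, 0, 0], "jaw": -0.2},
  {"translation": [0, 0, 0], "rot": [0, 0, 0], "jaw": 0},
  {"translation": [0, 0, 0], "rot": [0, 0, 0], "jaw": 0.15},
  {"translation": [0, 0, 0], "rot": [0, 0, 0], "jaw": 0.15},
  {"translation": [-0.17, 0, -0.47], "rot": [0, 0, 0], "jaw": 0.15},
  {"translation": [-0.34, 0, -0.94], "rot": [0, 0, 0], "jaw": 0.15},
  {"translation": [-0.34, 0, -0.94], "rot": [0, 0, 0], "jaw": 0.15},
  {"translation": [-0.34, 0, -0.94], "rot": [0, 0, 0], "jaw": 0.15},
  {"translation": [-0.34, 0, -0.94], "rot": [0, 0, 0], "jaw": 0.15},
  {"translation": [-0.34, 0, -0.94], "rot": [0, 0, 0], "jaw": 0.15},
  {"translation": [-0.34, 0, -0.94], "rot": [0, 0, 0], "jaw": 0.15},
  {"translation": [-0.34, 0, -0.94], "rot": [0, 0, 0], "jaw": 0.15},
  {"translation": [-0.34, 0, -0.94], "rot": [0, 0, 0], "jaw": 0.15},
  {"translation": [0, 0, 0], "rot": [0, 0, 0], "jaw": 0.15},
])

```text
clock: 26.75
tcp_pos: [0.5473, 0.3109, 0.2097]
orientation: [0.176, 0.014, 0.984, -0.002]
ft_force: [-0.3, 0.0, -0.4]
finger_gap: 0.0489
gripper_force: 0.0
```

```bash
cat > cas.py <<'E'
from h import *
im,d,c=grab('wrist');W=cloud(d,c);q=W.reshape(-1,3);q=q[np.isfinite(q[:,0])]
for k,C in CR.items():
    D=q-C;u=D@CX;v=D@CY
    m=(abs(u)<.06)&(abs(v)<.013)&(D[:,2]>0)&(D[:,2]<.05)
    if m.sum()>100: print(k,m.sum(),'u',np.percentile(u[m],[1,99]).round(3),'body top z',[np.percentile(q[m&(abs(u-x)<.008)&(abs(v)<.004),2],50).round(4) for x in (-.025,0,.035)],'v',np.median(v[m&(D[:,2]>.005)]).round(4))
E
python3 cas.py
python3 - <<'E'
from h import *
p=pose()[0];print(p)
T=np.array([.4392,.0483,.0525])
e=plan([.47,.12,.26],RF);e=plan([.435,-.09,.20],RG,e);e=plan(T-ZG*.08,RG,e);plan(T,RG,e)
E
```

```text
A 3714 u [-0.054  0.049] body top z [np.float64(0.0508), np.float64(0.0508), np.float64(0.0511)] v -0.0014
B 3528 u [-0.053  0.05 ] body top z [np.float64(0.0508), np.float64(0.0507), np.float64(0.0511)] v 0.0
[0.54678563 0.3105973  0.20816243]
  path lo [0.47  0.12  0.208] hi [0.547 0.311 0.26 ]
n=10 t=[0.245, -0.964, -0.366] rot=[0.001, 0.002, 0.0]
  path lo [ 0.435 -0.09   0.2  ] hi [0.498 0.12  0.271]
n=11 t=[-0.605, -0.985, -0.15] rot=[-0.43, 0.741, 0.922]
  path lo [ 0.435 -0.09   0.08 ] hi [ 0.439 -0.027  0.2  ]
n=6 t=[-0.761, 0.035, 0.837] rot=[0.0, 0.0, 0.0]
  path lo [ 0.439 -0.027  0.053] hi [0.439 0.048 0.08 ]
n=4 t=[-0.0, 0.0, 1.0] rot=[0.0, 0.0, 0.0]
```

Both tubes lie properly (tops at 51 mm). Now tube3.

Emit:
carry_out([
  {"translation": [0.245, -0.964, -0.366], "rot": [0, 0, 0], "jaw": 0.15},
  {"translation": [0.245, -0.964, -0.366], "rot": [0, 0, 0], "jaw": 0.15},
  {"translation": [0.245, -0.964, -0.366], "rot": [0, 0, 0], "jaw": 0.15},
  {"translation": [0.245, -0.964, -0.366], "rot": [0, 0, 0], "jaw": 0.15},
  {"translation": [0.245, -0.964, -0.366], "rot": [0, 0, 0], "jaw": 0.15},
  {"translation": [0.245, -0.964, -0.366], "rot": [0, 0, 0], "jaw": 0.15},
  {"translation": [0.245, -0.964, -0.366], "rot": [0, 0, 0], "jaw": 0.15},
  {"translation": [0.245, -0.964, -0.366], "rot": [0, 0, 0], "jaw": 0.15},
  {"translation": [0.245, -0.964, -0.366], "rot": [0, 0, 0], "jaw": 0.15},
  {"translation": [0.245, -0.964, -0.366], "rot": [0, 0, 0], "jaw": 0.15},
])

```text
clock: 28.05
tcp_pos: [0.4693, 0.1189, 0.2594]
orientation: [0.174, 0.014, 0.985, -0.003]
ft_force: [0.6, -0.2, 0.1]
finger_gap: 0.0495
gripper_force: 0.0
```

Emit:
carry_out([
  {"translation": [-0.605, -0.985, -0.15], "rot": [-0.43, 0.741, 0.922], "jaw": 0.4},
  {"translation": [-0.605, -0.985, -0.15], "rot": [-0.43, 0.741, 0.922], "jaw": 0.4},
  {"translation": [-0.605, -0.985, -0.15], "rot": [-0.43, 0.741, 0.922], "jaw": 0.4},
  {"translation": [-0.605, -0.985, -0.15], "rot": [-0.43, 0.741, 0.922], "jaw": 0.4},
  {"translation": [-0.605, -0.985, -0.15], "rot": [-0.43, 0.741, 0.922], "jaw": 0.4},
  {"translation": [-0.605, -0.985, -0.15], "rot": [-0.43, 0.741, 0.922], "jaw": 0.4},
  {"translation": [-0.605, -0.985, -0.15], "rot": [-0.43, 0.741, 0.922], "jaw": 0.4},
  {"translation": [-0.605, -0.985, -0.15], "rot": [-0.43, 0.741, 0.922], "jaw": 0.4},
  {"translation": [-0.605, -0.985, -0.15], "rot": [-0.43, 0.741, 0.922], "jaw": 0.4},
  {"translation": [-0.605, -0.985, -0.15], "rot": [-0.43, 0.741, 0.922], "jaw": 0.4},
  {"translation": [-0.605, -0.985, -0.15], "rot": [-0.43, 0.741, 0.922], "jaw": 0.4},
  {"translation": [0, 0, 0], "rot": [0, 0, 0], "jaw": 0.4},
])

```text
clock: 29.55
tcp_pos: [0.435, -0.0917, 0.1984]
orientation: [-0.403, 0.578, 0.583, 0.405]
ft_force: [0.5, 0.2, 0.6]
finger_gap: 0.0595
gripper_force: 0.0
```

Run:
```python
from h import *
p,R,s=pose();print(p,s['joint_positions'],s['clock'])
im,d,c=grab('wrist');W=cloud(d,c);z=W[...,2];grab('scene','s3.png')
m=((z>.099)&(z<.11)&(W[...,1]<.1)&(W[...,1]>0)&(W[...,0]<.56)&(W[...,0]>.4)).astype(np.uint8)
n,l,st,_=cv2.connectedComponentsWithStats(m)
for i in range(1,n):
    if st[i,4]>200: P=W[l==i];print(st[i],cv2.minAreaRect((P[:,:2]*1000).astype(np.float32)))
T=np.array([.4392,.0483,.0525])
e=plan(T-ZG*.08,RG);plan(T,RG,e)
```

```text
[ 0.43500476 -0.09165095  0.19839343] [-0.7228768   0.64573772  1.80787866  0.78578325  1.69770888 -1.07863921] 29.55
[261 218  41  33 828] ((438.531982421875, 47.84620666503906), (31.954626083374023, 32.45586395263672), 33.32447052001953)
  path lo [ 0.437 -0.091  0.08 ] hi [ 0.439 -0.027  0.2  ]
n=6 t=[-0.751, 0.018, 0.85] rot=[-0.005, 0.011, 0.016]
  path lo [ 0.439 -0.027  0.053] hi [0.439 0.048 0.08 ]
n=4 t=[-0.0, 0.0, 1.0] rot=[0.0, 0.0, 0.0]
```

View pics/s3.png

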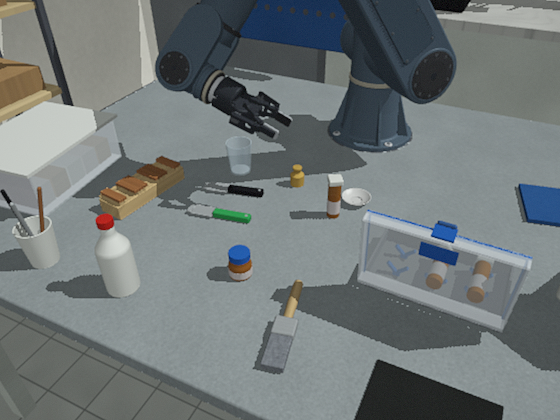

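Scene view: tube3 at (334,197) alone, beaker at (238,155) and weight at (297,177) undisturbed. The green spatula at (222,213) looks shifted a little. I'll approach tube3 yawed 20° so the wrist keeps clear of the beaker.

Run:
```python
from h import *
q=Rn.from_euler('z',20,degrees=True);Z=q.apply(ZG);R=q*RG
T=np.array([.4388,.0481,.0525])
e=plan(T-Z*.10+[0,0,.04],R);e=plan(T-Z*.08,R,e);plan(T,R,e)
```

```text
path lo [ 0.437 -0.091  0.127] hi [ 0.471 -0.04   0.2  ]
n=4 t=[-0.659, 0.509, 0.859] rot=[0.538, 0.021, -0.178]
  path lo [ 0.465 -0.04   0.08 ] hi [ 0.471 -0.023  0.127]
n=2 t=[-0.94, -0.0, 0.842] rot=[0.0, 0.0, 0.0]
  path lo [ 0.439 -0.023  0.053] hi [0.465 0.048 0.08 ]
n=4 t=[-0.0, 0.0, 1.0] rot=[0.0, 0.0, 0.0]
```

Emit:
carry_out([
  {"translation": [-0.659, 0.509, 0.859], "rot": [0.538, 0.021, -0.178], "jaw": 0.5},
  {"translation": [-0.659, 0.509, 0.859], "rot": [0.538, 0.021, -0.178], "jaw": 0.5},
  {"translation": [-0.659, 0.509, 0.859], "rot": [0.538, 0.021, -0.178], "jaw": 0.5},
  {"translation": [-0.659, 0.509, 0.859], "rot": [0.538, 0.021, -0.178], "jaw": 0.5},
  {"translation": [0, 0, 0], "rot": [0, 0, 0], "jaw": 0.5},
  {"translation": [-0.94, 0, 0.842], "rot": [0, 0, 0], "jaw": 0.5},
  {"translation": [-0.94, 0, 0.842], "rot": [0, 0, 0], "jaw": 0.5},
  {"translation": [0, 0, 1], "rot": [0, 0, 0], "jaw": 0.5},
  {"translation": [0, 0, 1], "rot": [0, 0, 0], "jaw": 0.5},
  {"translation": [0, 0, 1], "rot": [0, 0, 0], "jaw": 0.5},
  {"translation": [0, 0, 1], "rot": [0, 0, 0], "jaw": 0.5},
  {"translation": [0, 0, 0], "rot": [0, 0, 0], "jaw": 0.5},
])

```text
clock: 31.15
tcp_pos: [0.4376, 0.0499, 0.0524]
orientation: [-0.472, 0.469, 0.67, 0.329]
ft_force: [-0.1, 0.4, -0.4]
finger_gap: 0.0637
gripper_force: 0.0
```

Emit:
carry_out([
  {"translation": [0, 0, 0], "rot": [0, 0, 0], "jaw": -0.5},
  {"translation": [0, 0, 0], "rot": [0, 0, 0], "jaw": -0.5},
  {"translation": [0, 0, 0], "rot": [0, 0, 0], "jaw": -0.5},
  {"translation": [0, 0, 0], "rot": [0, 0, 0], "jaw": -0.5},
  {"translation": [0, 0, 0], "rot": [0, 0, 0], "jaw": -0.5},
  {"translation": [0, 0, 0], "rot": [0, 0, 0], "jaw": -0.5},
], force=70)

```text
clock: 31.9
tcp_pos: [0.4386, 0.0486, 0.0527]
orientation: [-0.471, 0.47, 0.67, 0.329]
ft_force: [2.8, -3.1, 5.7]
finger_gap: 0.028
gripper_force: 68.7
```

Run:
```python
from h import *
p,R,s=pose();print(p,s['joint_positions']);e=plan(p+[0,0,.15],R)
e=plan([.48,.11,.24],RF,e);e=plan(CR['C']+[0,0,.10],RF,e)
```

```text
[0.43864305 0.04855433 0.0527061 ] [-0.40071991  0.93224162  1.76560213  0.75997065  1.53889084 -1.25011035]
  path lo [0.439 0.049 0.053] hi [0.439 0.049 0.203]
n=8 t=[0.882, -0.001, -0.319] rot=[0.0, 0.0, 0.0]
  path lo [0.439 0.049 0.203] hi [0.481 0.11  0.24 ]
n=10 t=[0.101, 0.442, -0.092] rot=[0.37, -0.911, -0.792]
  path lo [0.48  0.11  0.136] hi [0.545 0.235 0.24 ]
n=7 t=[-0.158, 0.909, 0.848] rot=[0.0, 0.0, 0.0]
```

Emit:
carry_out([
  {"translation": [0.882, 0, -0.319], "rot": [0, 0, 0], "jaw": -0.5},
  {"translation": [0.882, 0, -0.319], "rot": [0, 0, 0], "jaw": -0.5},
  {"translation": [0.882, 0, -0.319], "rot": [0, 0, 0], "jaw": -0.5},
  {"translation": [0.882, 0, -0.319], "rot": [0, 0, 0], "jaw": -0.5},
  {"translation": [0.882, 0, -0.319], "rot": [0, 0, 0], "jaw": -0.5},
  {"translation": [0.882, 0, -0.319], "rot": [0, 0, 0], "jaw": -0.5},
  {"translation": [0.882, 0, -0.319], "rot": [0, 0, 0], "jaw": -0.5},
  {"translation": [0.882, 0, -0.319], "rot": [0, 0, 0], "jaw": -0.5},
  {"translation": [0.101, 0.442, -0.092], "rot": [0.37, -0.911, -0.792], "jaw": -0.5},
  {"translation": [0.101, 0.442, -0.092], "rot": [0.37, -0.911, -0.792], "jaw": -0.5},
  {"translation": [0.101, 0.442, -0.092], "rot": [0.37, -0.911, -0.792], "jaw": -0.5},
  {"translation": [0.101, 0.442, -0.092], "rot": [0.37, -0.911, -0.792], "jaw": -0.5},
  {"translation": [0.101, 0.442, -0.092], "rot": [0.37, -0.911, -0.792], "jaw": -0.5},
  {"translation": [0.101, 0.442, -0.092], "rot": [0.37, -0.911, -0.792], "jaw": -0.5},
  {"translation": [0.101, 0.442, -0.092], "rot": [0.37, -0.911, -0.792], "jaw": -0.5},
  {"translation": [0.101, 0.442, -0.092], "rot": [0.37, -0.911, -0.792], "jaw": -0.5},
  {"translation": [0.101, 0.442, -0.092], "rot": [0.37, -0.911, -0.792], "jaw": -0.5},
  {"translation": [0.101, 0.442, -0.092], "rot": [0.37, -0.911, -0.792], "jaw": -0.5},
  {"translation": [0, 0, 0], "rot": [0, 0, 0], "jaw": -0.5},
])

```text
clock: 34.28
tcp_pos: [0.4789, 0.111, 0.2403]
orientation: [0.166, 0.019, 0.986, 0.002]
ft_force: [0.1, -0.3, -0.9]
finger_gap: 0.028
gripper_force: 69.0
```

Emit:
carry_out([
  {"translation": [-0.158, 0.909, 0.848], "rot": [0, 0, 0], "jaw": -0.5},
  {"translation": [-0.158, 0.909, 0.848], "rot": [0, 0, 0], "jaw": -0.5},
  {"translation": [-0.158, 0.909, 0.848], "rot": [0, 0, 0], "jaw": -0.5},
  {"translation": [-0.158, 0.909, 0.848], "rot": [0, 0, 0], "jaw": -0.5},
  {"translation": [-0.158, 0.909, 0.848], "rot": [0, 0, 0], "jaw": -0.5},
  {"translation": [-0.158, 0.909, 0.848], "rot": [0, 0, 0], "jaw": -0.5},
  {"translation": [-0.158, 0.909, 0.848], "rot": [0, 0, 0], "jaw": -0.5},
  {"translation": [0, 0, 0], "rot": [0, 0, 0], "jaw": -0.5},
])

```text
clock: 35.28
tcp_pos: [0.5453, 0.2355, 0.1352]
orientation: [0.165, 0.021, 0.986, 0.001]
ft_force: [-1.0, 0.3, -1.1]
finger_gap: 0.0283
gripper_force: 69.1
```

```bash
python3 held.py C
```

```text
[0.54526632 0.23554408 0.13515225] 35.275 0.028286883373765344 69.12818312644958
cap end s 0.0537 (want .0525) cap top h [0.0117 0.0143 0.0166] (.016-.022) y [-0.0127  0.0008  0.0169]
pitch err deg -0.2 axis h -0.0006 785
  path lo [0.545 0.235 0.037] hi [0.545 0.235 0.136]
n=5 t=[0.329, -0.002, 0.932] rot=[0.006, -0.023, -0.017]
```

Emit:
carry_out([
  {"translation": [0.329, 0, 0.932], "rot": [0.006, -0.023, -0.017], "jaw": -0.5},
  {"translation": [0.329, 0, 0.932], "rot": [0.006, -0.023, -0.017], "jaw": -0.5},
  {"translation": [0.329, 0, 0.932], "rot": [0.006, -0.023, -0.017], "jaw": -0.5},
  {"translation": [0.329, 0, 0.932], "rot": [0.006, -0.023, -0.017], "jaw": -0.5},
  {"translation": [0.329, 0, 0.932], "rot": [0.006, -0.023, -0.017], "jaw": -0.5},
  {"translation": [0, 0, 0], "rot": [0, 0, 0], "jaw": -0.5},
])

```text
clock: 36.08
tcp_pos: [0.5454, 0.2354, 0.0373]
orientation: [0.174, 0.015, 0.985, -0.002]
ft_force: [0.8, -1.2, -1.3]
finger_gap: 0.0282
gripper_force: 70.8
```

Emit:
carry_out([
  {"translation": [0, 0, 0], "rot": [0, 0, 0], "jaw": -0.2},
  {"translation": [0, 0, 0], "rot": [0, 0, 0], "jaw": 0},
  {"translation": [0, 0, 0], "rot": [0, 0, 0], "jaw": 0.15},
  {"translation": [0, 0, 0], "rot": [0, 0, 0], "jaw": 0.15},
  {"translation": [-0.17, 0, -0.47], "rot": [0, 0, 0], "jaw": 0.15},
  {"translation": [-0.34, 0, -0.94], "rot": [0, 0, 0], "jaw": 0.15},
  {"translation": [-0.34, 0, -0.94], "rot": [0, 0, 0], "jaw": 0.15},
  {"translation": [-0.34, 0, -0.94], "rot": [0, 0, 0], "jaw": 0.15},
  {"translation": [-0.34, 0, -0.94], "rot": [0, 0, 0], "jaw": 0.15},
  {"translation": [-0.34, 0, -0.94], "rot": [0, 0, 0], "jaw": 0.15},
  {"translation": [-0.34, 0, -0.94], "rot": [0, 0, 0], "jaw": 0.15},
  {"translation": [-0.34, 0, -0.94], "rot": [0, 0, 0], "jaw": 0.15},
  {"translation": [-0.34, 0, -0.94], "rot": [0, 0, 0], "jaw": 0.15},
  {"translation": [0, 0, 0], "rot": [0, 0, 0], "jaw": 0.15},
])

```text
clock: 37.83
tcp_pos: [0.5449, 0.2366, 0.2092]
orientation: [0.176, 0.013, 0.984, -0.001]
ft_force: [0.6, -0.2, -0.4]
finger_gap: 0.0496
gripper_force: 0.0
```

```bash
python3 cas.py
python3 - <<'E'
from h import *
p,R,s=pose();print(p,s['clock'])
im,d,c=grab('top');W=cloud(d,c).reshape(-1,3);q=W[np.isfinite(W[:,0])]
D=q-O;u=D@CX;v=D@CY;h=q[:,2]-.036
m=(abs(v)<.125)&(u>.055)&(h>.03)&(u<.2)
print('lid',[ (lo,np.percentile(u[m&(h>lo)&(h<lo+.02)],[2,50,98]).round(3)) for lo in (.04,.08,.12,.15) if (m&(h>lo)&(h<lo+.02)).sum()>5], h[m].max())
E
```

```text
A 3893 u [-0.054  0.05 ] body top z [np.float64(0.0508), np.float64(0.051), np.float64(0.0512)] v -0.003
B 3698 u [-0.053  0.05 ] body top z [np.float64(0.0508), np.float64(0.0508), np.float64(0.0511)] v -0.0019
C 3542 u [-0.053  0.05 ] body top z [np.float64(0.0506), np.float64(0.0509), np.float64(0.0511)] v -0.0001
[0.54446394 0.23641848 0.20787101] 37.875
lid [(0.04, array([0.088, 0.111, 0.113])), (0.08, array([0.092, 0.115, 0.117])), (0.12, array([0.091, 0.094, 0.097])), (0.15, array([0.088, 0.108, 0.124]))] 0.17286495990911882
```

All three tubes lie right. Lid stands at about 1.64 rad. Next: shut the fingers, go over and behind the lid, and push it over.

```bash
cat >> h.py <<'E'
RV=frame(-CX,[0,0,-1])
E
python3 - <<'E'
from h import *
B=O*[1,1,0]
e=plan(B+.02*CX+[0,0,.31],RV);e=plan(B+.155*CX+[0,0,.31],RV,e);e=plan(B+.155*CX+[0,0,.187],RV,e)
f=lambda th:np.array([.08-r(th)*np.cos(th)+.03*np.sin(th)+.011,r(th)*np.sin(th)+.03*np.cos(th)+.019+.036])
r=lambda th:.15-.015*th/1.6
prev=np.array([.155,.187])
out=[]
for th in np.r_[1.6:.05:-.1]:
    q=f(th);d=q-prev;prev=q;out.append((round(th,1),(-d[0]/.02).round(2),(-d[1]/.02).round(2),q.round(3).tolist()))
print(*out,sep='\n')
E
```

```text
path lo [0.544 0.236 0.207] hi [0.567 0.31  0.31 ]
n=5 t=[-0.423, 0.742, -0.967] rot=[0.001, 0.469, 0.003]
  path lo [0.567 0.306 0.31 ] hi [0.702 0.31  0.31 ]
n=7 t=[-0.964, -0.0, -0.0] rot=[0.0, 0.0, 0.0]
  path lo [0.702 0.306 0.187] hi [0.702 0.306 0.31 ]
n=7 t=[-0.0, 0.0, 0.879] rot=[0.0, 0.0, 0.0]
(np.float64(1.6), np.float64(1.5), np.float64(-0.1), [0.125, 0.189])
(np.float64(1.5), np.float64(0.68), np.float64(-0.18), [0.111, 0.193])
(np.float64(1.4), np.float64(0.7), np.float64(-0.11), [0.097, 0.195])
(np.float64(1.3), np.float64(0.71), np.float64(-0.04), [0.083, 0.196])
(np.float64(1.2), np.float64(0.72), np.float64(0.03), [0.069, 0.195])
(np.float64(1.1), np.float64(0.72), np.float64(0.1), [0.054, 0.193])
(np.float64(1.0), np.float64(0.71), np.float64(0.18), [0.04, 0.19])
(np.float64(0.9), np.float64(0.69), np.float64(0.25), [0.027, 0.185])
(np.float64(0.8), np.float64(0.66), np.float64(0.32), [0.013, 0.178])
(np.float64(0.7), np.float64(0.63), np.float64(0.39), [0.001, 0.17])
(np.float64(0.6), np.float64(0.59), np.float64(0.45), [-0.011, 0.161])
(np.float64(0.5), np.float64(0.55), np.float64(0.51), [-0.022, 0.151])
(np.float64(0.4), np.float64(0.49), np.float64(0.57), [-0.032, 0.14])
(np.float64(0.3), np.float64(0.44), np.float64(0.62), [-0.041, 0.127])
(np.float64(0.2), np.float64(0.37), np.float64(0.67), [-0.048, 0.114])
(np.float64(0.1), np.float64(0.31), np.float64(0.7), [-0.054, 0.1])
```

Emit:
carry_out([
  {"translation": [-0.423, 0.742, -0.967], "rot": [0, 0.469, 0], "jaw": -1},
  {"translation": [-0.423, 0.742, -0.967], "rot": [0, 0.469, 0], "jaw": -1},
  {"translation": [-0.423, 0.742, -0.967], "rot": [0, 0.469, 0], "jaw": -1},
  {"translation": [-0.423, 0.742, -0.967], "rot": [0, 0.469, 0], "jaw": -1},
  {"translation": [-0.423, 0.742, -0.967], "rot": [0, 0.469, 0], "jaw": -1},
  {"translation": [0, 0, 0], "rot": [0, 0, 0], "jaw": -1},
  {"translation": [-0.964, 0, 0], "rot": [0, 0, 0], "jaw": -1},
  {"translation": [-0.964, 0, 0], "rot": [0, 0, 0], "jaw": -1},
  {"translation": [-0.964, 0, 0], "rot": [0, 0, 0], "jaw": -1},
  {"translation": [-0.964, 0, 0], "rot": [0, 0, 0], "jaw": -1},
  {"translation": [-0.964, 0, 0], "rot": [0, 0, 0], "jaw": -1},
  {"translation": [-0.964, 0, 0], "rot": [0, 0, 0], "jaw": -1},
  {"translation": [-0.964, 0, 0], "rot": [0, 0, 0], "jaw": -1},
  {"translation": [0, 0, 0], "rot": [0, 0, 0], "jaw": -1},
])

```text
clock: 39.67
tcp_pos: [0.7025, 0.3054, 0.3078]
orientation: [-0.001, 0.014, 1.0, -0.0]
ft_force: [-0.4, -0.2, -0.9]
finger_gap: 0.0001
gripper_force: 0.0
```

Emit:
carry_out([
  {"translation": [0, 0, 0.879], "rot": [0, 0, 0], "jaw": -1},
  {"translation": [0, 0, 0.879], "rot": [0, 0, 0], "jaw": -1},
  {"translation": [0, 0, 0.879], "rot": [0, 0, 0], "jaw": -1},
  {"translation": [0, 0, 0.879], "rot": [0, 0, 0], "jaw": -1},
  {"translation": [0, 0, 0.879], "rot": [0, 0, 0], "jaw": -1},
  {"translation": [0, 0, 0.879], "rot": [0, 0, 0], "jaw": -1},
  {"translation": [0, 0, 0.879], "rot": [0, 0, 0], "jaw": -1},
  {"translation": [0, 0, 0], "rot": [0, 0, 0], "jaw": -1},
])

```text
clock: 40.67
tcp_pos: [0.7018, 0.306, 0.1852]
orientation: [-0.001, 0.014, 1.0, -0.0]
ft_force: [0.0, -0.4, 0.3]
finger_gap: -0.0
gripper_force: 0.0
```

Run:
```python
from h import *
p,R,s=pose();D=p-O;print(p,'u',D@CX,'v',D@CY,R.as_matrix().round(3),s['joint_positions'],s['ft_force'])
grab('scene','s4.png')
```

```text
[0.70181501 0.30599932 0.18519858] u 0.15457755650656496 v 0.00018514097441479078 [[-1.     0.027 -0.003]
 [ 0.027  1.    -0.   ]
 [ 0.003 -0.    -1.   ]] [ 3.50216828e-01  8.17952807e-01  1.03448977e+00  5.53691155e-04
  1.29176016e+00 -1.19340124e+00] [ 0.0197529  -0.38632726  0.27443365]
```

View pics/s4.png

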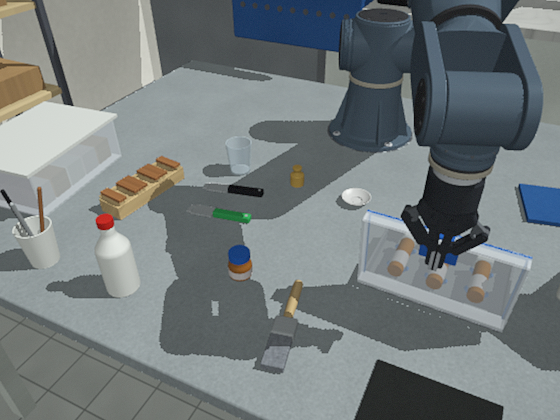

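Scene view: shut fingers at (437,255) behind the lid, all three tubes inside. Push it over.

Emit:
carry_out([
  {"translation": [0.75, 0, -0.1], "rot": [0, 0, 0], "jaw": -1},
  {"translation": [0.75, 0, -0.1], "rot": [0, 0, 0], "jaw": -1},
  {"translation": [0.68, 0, -0.18], "rot": [0, 0, 0], "jaw": -1},
  {"translation": [0.7, 0, -0.11], "rot": [0, 0, 0], "jaw": -1},
  {"translation": [0.71, 0, -0.04], "rot": [0, 0, 0], "jaw": -1},
  {"translation": [0.72, 0, 0.03], "rot": [0, 0, 0], "jaw": -1},
])

```text
clock: 41.48
tcp_pos: [0.6166, 0.3087, 0.1986]
orientation: [0.001, 0.014, 1.0, 0.001]
ft_force: [2.6, 1.0, -0.6]
finger_gap: 0.0003
gripper_force: 0.7
```

Emit:
carry_out([
  {"translation": [0.72, 0, 0.1], "rot": [0, 0, 0], "jaw": -1},
  {"translation": [0.71, 0, 0.18], "rot": [0, 0, 0], "jaw": -1},
  {"translation": [0.69, 0, 0.25], "rot": [0, 0, 0], "jaw": -1},
  {"translation": [0.66, 0, 0.32], "rot": [0, 0, 0], "jaw": -1},
  {"translation": [0.63, 0, 0.39], "rot": [0, 0, 0], "jaw": -1},
  {"translation": [0.59, 0, 0.45], "rot": [0, 0, 0], "jaw": -1},
])

```text
clock: 42.22
tcp_pos: [0.5365, 0.3111, 0.1643]
orientation: [0.001, 0.014, 1.0, 0.001]
ft_force: [0.8, 0.9, 0.4]
finger_gap: 0.0001
gripper_force: 0.4
```

```bash
cat > lid.py <<'E'
from h import *
p,R,s=pose();D=p-O;print('u',D@CX,'z',p[2],s['ft_force'])
im,d,c=grab('top');W=cloud(d,c).reshape(-1,3);q=W[np.isfinite(W[:,0])]
D=q-O;u=D@CX;v=D@CY;h=D[:,2]
m=(abs(abs(v)-.085)<.03)&(u>-.11)&(u<.2)&(h>.005)&(h<.2)
for lo in np.arange(-.10,.2,.03):
    k=m&(u>=lo)&(u<lo+.03)
    if k.sum()>10: print(round(lo,2),np.percentile(h[k],[50,95]).round(3),k.sum())
E
python3 lid.py
```

```text
u -0.010813401292689824 z 0.16426726631941452 [0.78474028 0.89126393 0.42195656]
-0.07 [0.097 0.108] 279
-0.04 [0.111 0.119] 452
-0.01 [0.092 0.101] 322
0.02 [0.07  0.079] 301
0.05 [0.048 0.058] 267
0.08 [0.031 0.037] 135
```

Emit:
carry_out([
  {"translation": [0.55, 0, 0.51], "rot": [0, 0, 0], "jaw": -1},
  {"translation": [0.49, 0, 0.57], "rot": [0, 0, 0], "jaw": -1},
  {"translation": [0.44, 0, 0.62], "rot": [0, 0, 0], "jaw": -1},
  {"translation": [0.37, 0, 0.67], "rot": [0, 0, 0], "jaw": -1},
  {"translation": [0.31, 0, 0.7], "rot": [0, 0, 0], "jaw": -1},
  {"translation": [0, 0, 0], "rot": [0, 0, 0], "jaw": -1},
])

```text
clock: 43.02
tcp_pos: [0.4921, 0.3117, 0.1007]
orientation: [-0.001, 0.014, 1.0, -0.0]
ft_force: [0.4, -0.3, 0.5]
finger_gap: 0.0002
gripper_force: 0.0
```

```bash
python3 lid.py
```

```text
u -0.055213974708996236 z 0.10066678045584256 [ 0.35311599 -0.32172103  0.45895845]
-0.1 [0.042 0.047] 177
-0.07 [0.043 0.139] 438
-0.04 [0.04  0.043] 361
-0.01 [0.037 0.041] 347
0.02 [0.035 0.038] 339
0.05 [0.032 0.035] 325
0.08 [0.031 0.033] 25
```

Emit:
carry_out([
  {"translation": [0.35, 0, 0], "rot": [0, 0, 0], "jaw": -1},
  {"translation": [0, 0, 0.2], "rot": [0, 0, 0], "jaw": -1},
  {"translation": [0, 0, 0.2], "rot": [0, 0, 0], "jaw": -1},
  {"translation": [0, 0, 0], "rot": [0, 0, 0], "jaw": -1},
])

```text
clock: 43.58
tcp_pos: [0.486, 0.3123, 0.0941]
orientation: [-0.0, 0.014, 1.0, 0.0]
ft_force: [-2.7, 0.2, 2.8]
finger_gap: -0.0001
gripper_force: 1.5
```

Emit:
carry_out([
  {"translation": [0, 0, 0.15], "rot": [0, 0, 0], "jaw": -1},
  {"translation": [0, 0, 0], "rot": [0, 0, 0], "jaw": -1},
])

```text
clock: 43.82
tcp_pos: [0.4856, 0.3123, 0.0913]
orientation: [-0.001, 0.014, 1.0, 0.0]
ft_force: [-5.4, 0.1, 5.9]
finger_gap: -0.0001
gripper_force: 3.3
```

Emit:
carry_out([
  {"translation": [0, 0, 0.1], "rot": [0, 0, 0], "jaw": -1},
  {"translation": [0, 0, 0], "rot": [0, 0, 0], "jaw": -1},
])

```text
clock: 44.08
tcp_pos: [0.4859, 0.3122, 0.089]
orientation: [-0.0, 0.014, 1.0, 0.0]
ft_force: [-1.5, 0.7, 2.4]
finger_gap: -0.0004
gripper_force: 1.4
```

Emit:
carry_out([
  {"translation": [0, 0, 0.1], "rot": [0, 0, 0], "jaw": -1},
  {"translation": [0, 0, 0.05], "rot": [0, 0, 0], "jaw": -1},
  {"translation": [0, 0, 0], "rot": [0, 0, 0], "jaw": -1},
])

```text
clock: 44.45
tcp_pos: [0.4862, 0.3121, 0.0858]
orientation: [0.0, 0.014, 1.0, 0.0]
ft_force: [0.1, 0.4, 1.0]
finger_gap: -0.0001
gripper_force: 0.0
```

Emit:
carry_out([
  {"translation": [0, 0, 0.1], "rot": [0, 0, 0], "jaw": -1},
  {"translation": [0, 0, 0], "rot": [0, 0, 0], "jaw": -1},
])

```text
clock: 44.7
tcp_pos: [0.4864, 0.3122, 0.0849]
orientation: [0.0, 0.014, 1.0, 0.0]
ft_force: [-3.1, -1.3, 11.9]
finger_gap: -0.0003
gripper_force: 5.6
```

```bash
python3 lid.py
```

```text
u -0.0609421523365896 z 0.08490516214845834 [-3.12642563 -1.34386132 11.91725622]
-0.1 [0.03  0.118] 188
-0.07 [0.031 0.123] 411
-0.04 [0.03  0.033] 355
-0.01 [0.03  0.033] 358
0.02 [0.03  0.033] 342
0.05 [0.03  0.033] 335
```

The lid snapped shut (face flat at 66 mm, force rose on the stop). Retreat and relocate the spatulas.

Run:
```python
from h import *
RD=frame([.139,.990,0],[0,0,-1])
p=pose()[0]
e=plan(p+[0,0,.10],RV);plan([.48,-.02,.33],RD,e)
```

```text
path lo [0.486 0.312 0.085] hi [0.486 0.312 0.185]
n=5 t=[-0.0, 0.0, -1.0] rot=[0.001, 0.001, 0.003]
  path lo [ 0.48  -0.02   0.185] hi [0.557 0.312 0.33 ]
n=14 t=[-0.951, -0.941, -0.518] rot=[0.0, 0.0, 0.8]
```

Emit:
carry_out([
  {"translation": [0, 0, -1], "rot": [0, 0, 0], "jaw": -1},
  {"translation": [0, 0, -1], "rot": [0, 0, 0], "jaw": -1},
  {"translation": [0, 0, -1], "rot": [0, 0, 0], "jaw": -1},
  {"translation": [0, 0, -1], "rot": [0, 0, 0], "jaw": -1},
  {"translation": [0, 0, -1], "rot": [0, 0, 0], "jaw": -1},
  {"translation": [-0.951, -0.941, -0.518], "rot": [0, 0, 0.8], "jaw": -1},
  {"translation": [-0.951, -0.941, -0.518], "rot": [0, 0, 0.8], "jaw": -1},
  {"translation": [-0.951, -0.941, -0.518], "rot": [0, 0, 0.8], "jaw": -1},
  {"translation": [-0.951, -0.941, -0.518], "rot": [0, 0, 0.8], "jaw": -1},
  {"translation": [-0.951, -0.941, -0.518], "rot": [0, 0, 0.8], "jaw": -1},
  {"translation": [-0.951, -0.941, -0.518], "rot": [0, 0, 0.8], "jaw": 0},
  {"translation": [-0.951, -0.941, -0.518], "rot": [0, 0, 0.8], "jaw": 0},
  {"translation": [-0.951, -0.941, -0.518], "rot": [0, 0, 0.8], "jaw": 0},
  {"translation": [-0.951, -0.941, -0.518], "rot": [0, 0, 0.8], "jaw": 0},
  {"translation": [-0.951, -0.941, -0.518], "rot": [0, 0, 0.8], "jaw": 0},
  {"translation": [-0.951, -0.941, -0.518], "rot": [0, 0, 0.8], "jaw": 0},
  {"translation": [-0.951, -0.941, -0.518], "rot": [0, 0, 0.8], "jaw": 0},
  {"translation": [-0.951, -0.941, -0.518], "rot": [0, 0, 0.8], "jaw": 0},
  {"translation": [-0.951, -0.941, -0.518], "rot": [0, 0, 0.8], "jaw": 0},
  {"translation": [0, 0, 0], "rot": [0, 0, 0], "jaw": 0},
])

```text
clock: 47.25
tcp_pos: [0.4802, -0.021, 0.3297]
orientation: [0.0, 0.754, 0.657, 0.001]
ft_force: [0.7, 0.9, -0.3]
finger_gap: 0.0426
gripper_force: 0.0
```

```bash
cat > sp.py <<'E'
import sys
from h import *
def spat(im,W):
    hsv=cv2.cvtColor(im,cv2.COLOR_RGB2HSV);z=W[...,2];x=W[...,0];y=W[...,1]
    wk=(x>.25)&(x<.75)&(y>-.45)&(y<.15)
    g=(hsv[...,0]>50)&(hsv[...,0]<80)&(hsv[...,1]>120)&wk&(z>.009)
    b=(hsv[...,2]<60)&wk&(z>.009)&(z<.022)
    out={}
    for n,m in(('green',g),('black',b)):
        k,l,st,_=cv2.connectedComponentsWithStats(m.astype(np.uint8))
        i=1+st[1:,4].argmax();P=W[l==i];P=P[P[:,2]>.012]
        r=cv2.minAreaRect((P[:,:2]*1000).astype(np.float32));B=cv2.boxPoints(r)
        e=B[1]-B[0];f=B[2]-B[1];L=e if np.linalg.norm(e)>np.linalg.norm(f) else f
        L=L/np.linalg.norm(L);L=L if L[1]<0 else -L
        out[n]=(np.array(r[0])/1000,L);print(n,np.round(r[0],1),np.round(r[1],1),'az',np.degrees(np.arctan2(L[1],L[0])).round(1),'z',np.median(P[:,2]).round(4),len(P))
    return out
def dock(W):
    z=W[...,2];m=(z>.047)&(z<.057)&(W[...,0]>.4)&(W[...,0]<.72)&(W[...,1]<-.33)&(W[...,1]>-.47)
    P=W[m];r=cv2.minAreaRect((P[:,:2]*1000).astype(np.float32));print('dock',r,len(P))
if __name__=='__main__':
    for c_ in sys.argv[1:]:
        im,d,c=grab(c_,f'{c_}_{int(bot.read_state()["clock"])}.png');W=cloud(d,c);print(c_);spat(im,W);dock(W)
    print(pose()[0])
E
python3 sp.py top wrist
```

```text
top
green [ 544.2 -121.6] [13.7 19.1] az -1.0 z 0.0159 34
black [ 454.9 -205.7] [18.1 37.3] az -78.0 z 0.0162 117
dock ((557.8877563476562, -405.5253601074219), (68.29463195800781, 197.90777587890625), 82.07854461669922) 1663
wrist
green [538.1 -95.5] [ 20.8 173.5] az -77.6 z 0.016 428
black [ 449.9 -178. ] [19.4 89.4] az -77.9 z 0.0157 614
dock ((626.6273803710938, -412.29949951171875), (42.04521179199219, 85.75911712646484), 31.806943893432617) 417
[ 0.48079723 -0.02003741  0.32879337]
```

```bash
ls pics
```

```text
dock.png
s2.png
s3.png
s4.png
scene0.png
top0.png
top_47.png
w1.png
w2.png
w3.png
w4.png
w5.png
wrist_47.png
```

View pics/wrist_47.png

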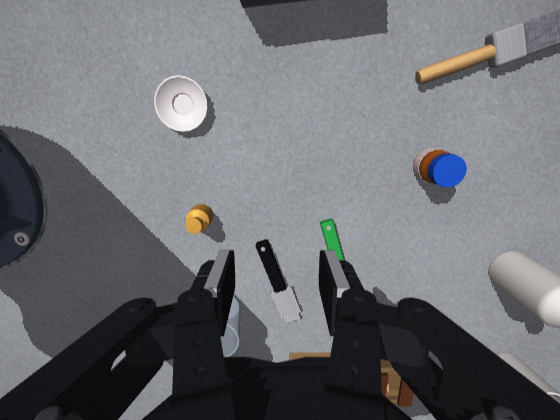

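Wrist view: black spatula clear at (278,280); green at (332,240) partly hidden by a finger; bystanders all standing. Black first.

Run:
```python
from h import *
d=np.array([np.cos(np.radians(-77.9)),np.sin(np.radians(-77.9)),0])
R=frame(-d,[0,0,-1]);T=np.array([.4499,-.178,.0])+.015*d
e=plan(T+[0,0,.12],R);plan(T+[0,0,.023],R,e)
```

```text
path lo [ 0.453 -0.193  0.12 ] hi [ 0.481 -0.02   0.329]
n=11 t=[-0.786, -0.145, 0.949] rot=[0.0, -0.0, -0.21]
  path lo [ 0.453 -0.193  0.023] hi [ 0.453 -0.193  0.12 ]
n=5 t=[0.0, 0.0, 0.97] rot=[0.0, 0.0, 0.0]
```

Emit:
carry_out([
  {"translation": [-0.786, -0.145, 0.949], "rot": [0, 0, -0.21], "jaw": 0},
  {"translation": [-0.786, -0.145, 0.949], "rot": [0, 0, -0.21], "jaw": 0},
  {"translation": [-0.786, -0.145, 0.949], "rot": [0, 0, -0.21], "jaw": 0},
  {"translation": [-0.786, -0.145, 0.949], "rot": [0, 0, -0.21], "jaw": 0},
  {"translation": [-0.786, -0.145, 0.949], "rot": [0, 0, -0.21], "jaw": 0},
  {"translation": [-0.786, -0.145, 0.949], "rot": [0, 0, -0.21], "jaw": 0},
  {"translation": [-0.786, -0.145, 0.949], "rot": [0, 0, -0.21], "jaw": 0},
  {"translation": [-0.786, -0.145, 0.949], "rot": [0, 0, -0.21], "jaw": 0},
  {"translation": [-0.786, -0.145, 0.949], "rot": [0, 0, -0.21], "jaw": 0},
  {"translation": [-0.786, -0.145, 0.949], "rot": [0, 0, -0.21], "jaw": 0},
  {"translation": [-0.786, -0.145, 0.949], "rot": [0, 0, -0.21], "jaw": 0},
  {"translation": [0, 0, 0], "rot": [0, 0, 0], "jaw": 0},
])

```text
clock: 48.85
tcp_pos: [0.4522, -0.1925, 0.1185]
orientation: [-0.002, 0.629, 0.777, 0.0]
ft_force: [-0.3, -0.6, -0.2]
finger_gap: 0.0426
gripper_force: 0.0
```

```bash
python3 sp.py wrist
python3 - <<'E'
from h import *
d=np.array([np.cos(np.radians(-77.9)),np.sin(np.radians(-77.9)),0])
R=frame(-d,[0,0,-1]);T=np.array([.4499,-.178,.0])+.015*d
plan(T+[0,0,.023],R)
E
```

```text
wrist
green [ 550.2 -158.3] [20.2 89.2] az -80.4 z 0.0161 2955
black [ 449.2 -179. ] [19.9 89.1] az -77.8 z 0.0161 2839
dock ((0.0, 0.0), (0.0, 0.0), 0.0) 0
[ 0.45250586 -0.19225153  0.1193975 ]
  path lo [ 0.453 -0.193  0.023] hi [ 0.453 -0.192  0.119]
n=5 t=[-0.006, 0.005, 0.964] rot=[-0.001, -0.002, -0.001]
```

Emit:
carry_out([
  {"translation": [0, 0.02, 0.964], "rot": [0, 0, 0], "jaw": 0},
  {"translation": [0, 0.02, 0.964], "rot": [0, 0, 0], "jaw": 0},
  {"translation": [0, 0, 0.964], "rot": [0, 0, 0], "jaw": 0},
  {"translation": [0, 0, 0.964], "rot": [0, 0, 0], "jaw": 0},
  {"translation": [0, 0, 0.964], "rot": [0, 0, 0], "jaw": 0},
  {"translation": [0, 0, 0], "rot": [0, 0, 0], "jaw": 0},
  {"translation": [0, 0, 0], "rot": [0, 0, 0], "jaw": -0.8},
  {"translation": [0, 0, 0], "rot": [0, 0, 0], "jaw": -0.8},
  {"translation": [0, 0, 0], "rot": [0, 0, 0], "jaw": -0.8},
  {"translation": [0, 0, 0], "rot": [0, 0, 0], "jaw": -0.8},
  {"translation": [0, 0, 0], "rot": [0, 0, 0], "jaw": -0.8},
  {"translation": [0, 0, 0], "rot": [0, 0, 0], "jaw": -0.8},
], force=80)

```text
clock: 50.4
tcp_pos: [0.4538, -0.1925, 0.025]
orientation: [0.001, 0.629, 0.777, 0.001]
ft_force: [1.2, 3.8, 6.9]
finger_gap: 0.0175
gripper_force: 78.8
```

Run:
```python
from h import *
p,R,s=pose();print(p,R.as_matrix().round(3))
e=plan(p+[0,0,.12],R)
s_=np.array([-.139,-.990,0]);RS=frame(-s_,[0,0,-1])
M=np.array([.4980,-.3640,0])
e=plan(M-s_*(.11+.03-.015)+[0,0,p[2]+.12],RS,e)
```

```text
[ 0.45383699 -0.19249811  0.02495554] [[-0.208  0.978  0.002]
 [ 0.978  0.208  0.   ]
 [-0.     0.002 -1.   ]]
  path lo [ 0.454 -0.192  0.025] hi [ 0.454 -0.192  0.145]
n=6 t=[-0.0, 0.002, -1.0] rot=[0.0, 0.0, 0.0]
  path lo [ 0.454 -0.24   0.145] hi [ 0.515 -0.192  0.145]
n=3 t=[-0.892, 0.951, 0.001] rot=[0.004, 0.0, 0.777]
```

Emit:
carry_out([
  {"translation": [0, 0, -1], "rot": [0, 0, 0], "jaw": -0.8},
  {"translation": [0, 0, -1], "rot": [0, 0, 0], "jaw": -0.8},
  {"translation": [0, 0, -1], "rot": [0, 0, 0], "jaw": -0.8},
  {"translation": [0, 0, -1], "rot": [0, 0, 0], "jaw": -0.8},
  {"translation": [0, 0, -1], "rot": [0, 0, 0], "jaw": -0.8},
  {"translation": [0, 0, -1], "rot": [0, 0, 0], "jaw": -0.8},
  {"translation": [-0.669, 0.713, 0], "rot": [0, 0, 0.583], "jaw": -0.8},
  {"translation": [-0.669, 0.713, 0], "rot": [0, 0, 0.583], "jaw": -0.8},
  {"translation": [-0.669, 0.713, 0], "rot": [0, 0, 0.583], "jaw": -0.8},
  {"translation": [-0.669, 0.713, 0], "rot": [0, 0, 0.583], "jaw": -0.8},
  {"translation": [0, 0, 0], "rot": [0, 0, 0], "jaw": -0.8},
])

```text
clock: 51.78
tcp_pos: [0.5145, -0.2417, 0.1443]
orientation: [0.0, 0.755, 0.656, 0.0]
ft_force: [0.3, 0.1, -1.0]
finger_gap: 0.0176
gripper_force: 78.5
```

```bash
cat > hs.py <<'E'
# held spatula: geometry in tool frame, and dock seen by wrist camera
import sys
from h import *
p,R,s=pose();print(p,s['clock'],s['finger_gap'],s['gripper_force'])
im,d,c=grab('wrist',sys.argv[1]);W=cloud(d,c);L=R.inv().apply(W.reshape(-1,3)-p).reshape(W.shape)
hsv=cv2.cvtColor(im,cv2.COLOR_RGB2HSV)
x,y,z=L[...,0],L[...,1],L[...,2]
near=(abs(y)<.026)&(z>-.01)&(z<.05)
h=near&(x>.015)&(x<.09)&(abs(y)<.014)&(z<.02)
P=L[h]
if len(P)>50:
    r=cv2.minAreaRect((P[:,:2]*1000).astype(np.float32));print('handle xy',np.round(r[0],1),np.round(r[1],1),round(r[2],1),'end x',np.percentile(x[h],99).round(4))
    f=np.polyfit(P[:,0],P[:,2],1);print('handle top z slope deg',np.degrees(f[0]).round(2),'z at 0',f[1].round(4),'z at .03',np.polyval(f,.03).round(4),len(P))
b=near&(x<-.015)&(x>-.14)
P=L[b]
if len(P)>50:
    f=np.polyfit(P[:,0],P[:,2],1);print('blade slope',np.degrees(f[0]).round(2),'z at -.06',np.polyval(f,-.06).round(4),'x',np.percentile(P[:,0],[1,99]).round(4),'y',np.percentile(P[:,1],[1,50,99]).round(4),len(P))
S=W.reshape(-1,3);S=S[np.isfinite(S[:,0])]
m=(S[:,2]>.047)&(S[:,2]<.057)&(S[:,0]>.42)&(S[:,0]<.70)&(S[:,1]<-.34)&(S[:,1]>-.46)
if m.sum()>100: print('dock',cv2.minAreaRect((S[m][:,:2]*1000).astype(np.float32)),m.sum(),np.median(S[m][:,2]))
E
python3 hs.py h1.png; python3 sp.py top | head -4
```

```text
[ 0.514499   -0.2417076   0.14428284] 51.775 0.017575680032358987 78.51635813713074
handle xy [36.8 -0.7] [43.6 20.1] 0.1 end x 0.0585
handle top z slope deg 1.36 z at 0 0.0082 z at .03 0.009 4179
blade slope -11.58 z at -.06 0.0174 x [-0.0562 -0.0155] y [-0.0151 -0.0009  0.0139] 2705
dock ((602.1068725585938, -408.6304931640625), (43.35837173461914, 58.428565979003906), 38.029754638671875) 337 0.05208915039398055
top
green [ 549.7 -158.6] [20.  88.6] az -80.9 z 0.0162 282Traceback (most recent call last):
  File "sp.py", line 22, in <module>
    im,d,c=grab(c_,f'{c_}_{int(bot.read_state()["clock"])}.png');W=cloud(d,c);print(c_);spat(im,W);dock(W)
                                                                                        ~~~~^^^^^^
  File "sp.py", line 11, in spat
    i=1+st[1:,4].argmax();P=W[l==i];P=P[P[:,2]>.012]
        ~~~~~~~~~~~~~~~^^
ValueError: attempt to get argmax of an empty sequence
```

View pics/h1.png

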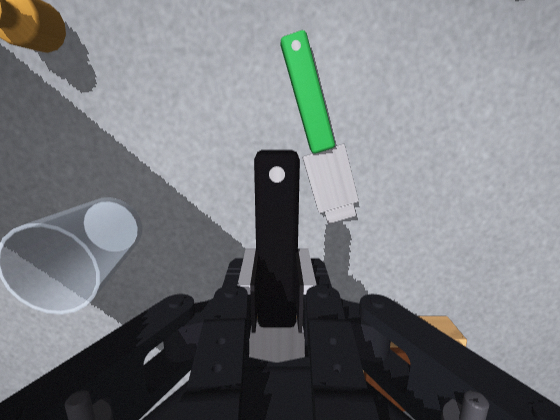

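Wrist view: black handle at (277,240) held centrally; green spatula at (320,120), unobstructed; beaker at (60,250) standing. Checking tilt of the held blade.

```bash
cat > tilt.py <<'E'
from h import *
p,R,s=pose()
for n in ('wrist','top','scene'):
    im,d,c=grab(n);W=cloud(d,c);L=R.inv().apply(W.reshape(-1,3)-p)
    S=W.reshape(-1,3)
    k=np.isfinite(S[:,0])&(abs(S[:,2])<.008)&(abs(L[:,0])<.2)&(abs(L[:,1])<.2)
    A=np.c_[L[k,:2],np.ones(k.sum())];f=np.linalg.lstsq(A,S[k,2],rcond=None)[0];print(n,'bench slope deg',np.degrees(f[:2]).round(2),'at0',f[2].round(4),k.sum())
    for a_,b,w in((.013,.058,.009),(-.096,-.05,.015),(-.05,-.034,.015)):
        k=np.isfinite(S[:,0])&(L[:,0]>a_)&(L[:,0]<b)&(abs(L[:,1])<w)&(L[:,2]>0)&(L[:,2]<.03)
        if k.sum()>15: print('  x',a_,b,'tool z med',np.median(L[k,2]).round(4),'slope',np.degrees(np.polyfit(L[k,0],L[k,2],1)[0]).round(2),'xr',np.percentile(L[k,0],[1,99]).round(3),k.sum())
E
python3 tilt.py
```

```text
wrist bench slope deg [0.05 0.03] at0 0.0002 119804
  x 0.013 0.058 tool z med 0.0088 slope 0.22 xr [0.014 0.058] 3843
  x -0.096 -0.05 tool z med 0.0149 slope -2.62 xr [-0.058 -0.05 ] 470
  x -0.05 -0.034 tool z med 0.0148 slope -0.42 xr [-0.05  -0.035] 1238
top bench slope deg [-0.01 -0.01] at0 0.0002 10808
  x 0.013 0.058 tool z med 0.0088 slope 7.18 xr [0.039 0.058] 72
scene bench slope deg [-0.06 -0.09] at0 0.0019 12823
  x 0.013 0.058 tool z med 0.0093 slope -0.72 xr [0.014 0.058] 151
  x -0.096 -0.05 tool z med 0.0135 slope 0.1 xr [-0.092 -0.05 ] 120
  x -0.05 -0.034 tool z med 0.0135 slope -2.77 xr [-0.05  -0.035] 41
```

Run:
```python
from h import *
c=np.array([.5577,-.4054]);th=np.radians(82.05);si=-np.array([np.cos(th),np.sin(th)]);la=np.array([-si[1],si[0]])  # la ~ +x
print(si,la)
for n in('w1','top0'):
    W=np.load(n+'.npz')['W'].reshape(-1,3);W=W[np.isfinite(W[:,0])]
    D=W[:,:2]-c;u=D@si;v=D@la;k=(abs(u)<.05)&(abs(v)<.125)
    t=k&(W[:,2]>.047)&(W[:,2]<.057)
    print(n,t.sum(),'front u of lips',[np.percentile(u[t&(abs(v-v0)<.02)],[1,99]).round(4).tolist() if (t&(abs(v-v0)<.02)).sum()>20 else None for v0 in(-.09,-.033,.033,.09)])
    h=np.histogram(v[t&(u>-.03)&(u<.02)],bins=np.arange(-.112,.113,.002))[0]
    on=h>h.max()*.35;e=np.flatnonzero(np.diff(on.astype(int)));print('lip edges v',(np.arange(-.112,.113,.002)[e+1]).round(3))
    f=k&(W[:,2]>.033)&(W[:,2]<.0395)&(u<.02);print('slot floor z~.036: v', np.histogram(v[f],bins=[-.11,-.09,-.075,-.055,-.04,-.012,.012,.04,.055,.075,.09,.11])[0],'front u',np.percentile(u[f],[1,5]).round(4), 'z', np.median(W[k&(abs(u)<.02)&(abs(v)<.008),2]))
```

```text
[-0.13830888 -0.99038914] [ 0.99038914 -0.13830888]
w1 2198 front u of lips [[-0.0347, 0.0301], [-0.0347, 0.0307], [-0.0347, 0.0302], [-0.0342, 0.0305]]
lip edges v [-0.098 -0.076 -0.052 -0.012  0.012  0.052  0.076  0.096]
slot floor z~.036: v [131  23 269  77  41 274  83  22 217 101   0] front u [-0.0349 -0.0342] z 0.035910533701180164
top0 1657 front u of lips [[-0.0336, 0.0309], [-0.033, 0.0317], [-0.0335, 0.0324], [-0.0336, 0.0312]]
lip edges v [-0.1   -0.078 -0.054 -0.012  0.01   0.052  0.076  0.098]
slot floor z~.036: v [100  11 185  45  13 181  40   9 156  51  17] front u [-0.0336 -0.0327] z 0.03613231163764694
```

```bash
cat >> h.py <<'E'
th_=np.radians(82.05);SI=-np.array([np.cos(th_),np.sin(th_),0]);LA=np.array([-SI[1],SI[0],0])
DC=np.array([.5577,-.4054,0]);RS=frame(-SI,[0,0,-1])
def mouth(v):return DC-SI*.034+LA*v
E
python3 - <<'E'
from h import *
M=mouth(-.0652);off=LA*.0007
print(RS.as_matrix().round(3))
T=lambda b,z:M-SI*(b-.0145)+off+[0,0,z]
e=plan(T(.124,.0568),RS);e=plan(T(.055,.0568),RS,e)
E
```

```text
[[ 0.138  0.99   0.   ]
 [ 0.99  -0.138  0.   ]
 [ 0.     0.    -1.   ]]
  path lo [ 0.514 -0.254  0.057] hi [ 0.514 -0.241  0.144]
n=5 t=[-0.135, 0.02, 0.87] rot=[-0.0, -0.001, 0.0]
  path lo [ 0.504 -0.323  0.057] hi [ 0.514 -0.254  0.057]
n=4 t=[-0.862, -0.0, -0.0] rot=[0.0, 0.0, 0.0]
```

Emit:
carry_out([
  {"translation": [-0.135, 0.02, 0.87], "rot": [0, 0, 0], "jaw": -0.8},
  {"translation": [-0.135, 0.02, 0.87], "rot": [0, 0, 0], "jaw": -0.8},
  {"translation": [-0.135, 0.02, 0.87], "rot": [0, 0, 0], "jaw": -0.8},
  {"translation": [-0.135, 0.02, 0.87], "rot": [0, 0, 0], "jaw": -0.8},
  {"translation": [-0.135, 0.02, 0.87], "rot": [0, 0, 0], "jaw": -0.8},
  {"translation": [0, 0, 0], "rot": [0, 0, 0], "jaw": -0.8},
  {"translation": [0, 0, 0], "rot": [0, 0, 0], "jaw": -0.8},
])

```text
clock: 52.9
tcp_pos: [0.5144, -0.2549, 0.0569]
orientation: [0.0, 0.755, 0.656, 0.0]
ft_force: [0.3, -0.7, -0.6]
finger_gap: 0.0178
gripper_force: 78.5
```

```bash
python3 tilt.py
python3 - <<'E'
from h import *
M=mouth(-.0652);off=LA*.0007
p,R,s=pose();D=p-M;print(p,'along',D@SI,'lat',D@LA-.0007,s['joint_positions'],R.as_matrix()[:,0])
S=[];
im,d,c=grab('scene','ins1.png');W=cloud(d,c).reshape(-1,3);L=RS.inv().apply(W-p)
k=np.isfinite(W[:,0])&(L[:,0]>-.094)&(L[:,0]<-.036)&(abs(L[:,1])<.03)&(L[:,2]>.005)&(L[:,2]<.025);print('blade y range',np.percentile(L[k,1],[2,98]).round(4),k.sum(),'z',np.median(W[k,2]))
E
```

```text
wrist bench slope deg [0.04 0.02] at0 0.0003 155014
  x 0.013 0.058 tool z med 0.0088 slope 0.21 xr [0.014 0.058] 3845
  x -0.096 -0.05 tool z med 0.0149 slope -1.55 xr [-0.057 -0.05 ] 476
  x -0.05 -0.034 tool z med 0.0148 slope -0.22 xr [-0.05  -0.035] 1226
top bench slope deg [ 0.   -0.08] at0 0.0004 6407
  x 0.013 0.058 tool z med 0.0093 slope 4.86 xr [0.037 0.058] 73
scene bench slope deg [-0.06 -0.1 ] at0 0.0019 11516
  x 0.013 0.058 tool z med 0.0082 slope 0.71 xr [0.015 0.058] 143
  x -0.096 -0.05 tool z med 0.0126 slope -0.73 xr [-0.095 -0.053] 109
  x -0.05 -0.034 tool z med 0.0128 slope 1.64 xr [-0.05  -0.034] 39
[ 0.51444341 -0.25491255  0.05722718] along -0.10905836861857995 lat 0.0008453922350635355 [-5.41350224e-01  6.53502927e-01  1.71749177e+00  7.35492109e-04
  7.69697055e-01 -4.02234259e-01] [1.39190435e-01 9.90265625e-01 1.18800042e-04]
blade y range [-0.0144  0.0158] 155 z 0.04380780276580372
```

Emit:
carry_out([
  {"translation": [-0.5, -0.02, 0], "rot": [0, 0, 0], "jaw": -0.8},
  {"translation": [-0.5, -0.02, 0], "rot": [0, 0, 0], "jaw": -0.8},
  {"translation": [-0.4, 0, 0], "rot": [0, 0, 0], "jaw": -0.8},
  {"translation": [0, 0, 0], "rot": [0, 0, 0], "jaw": -0.8},
])

```text
clock: 53.6
tcp_pos: [0.5092, -0.2832, 0.0565]
orientation: [-0.0, 0.755, 0.656, 0.0]
ft_force: [-0.5, 0.3, -0.9]
finger_gap: 0.0176
gripper_force: 78.5
```

Emit:
carry_out([
  {"translation": [-0.5, 0, 0], "rot": [0, 0, 0], "jaw": -0.8},
  {"translation": [-0.5, 0, 0], "rot": [0, 0, 0], "jaw": -0.8},
  {"translation": [-0.4, 0, 0], "rot": [0, 0, 0], "jaw": -0.8},
  {"translation": [0, 0, 0], "rot": [0, 0, 0], "jaw": -0.8},
])

```text
clock: 54.1
tcp_pos: [0.5054, -0.3108, 0.0565]
orientation: [-0.0, 0.755, 0.656, 0.0]
ft_force: [-1.3, 0.3, -0.2]
finger_gap: 0.0174
gripper_force: 78.5
```

Emit:
carry_out([
  {"translation": [-0.4, 0, 0], "rot": [0, 0, 0], "jaw": -0.8},
  {"translation": [-0.4, 0, 0], "rot": [0, 0, 0], "jaw": -0.8},
  {"translation": [0, 0, 0], "rot": [0, 0, 0], "jaw": -0.8},
])

```text
clock: 54.48
tcp_pos: [0.5032, -0.3266, 0.0565]
orientation: [-0.0, 0.755, 0.656, 0.0]
ft_force: [-0.8, 0.0, -1.4]
finger_gap: 0.0176
gripper_force: 78.5
```

Emit:
carry_out([
  {"translation": [-0.1, 0, 0], "rot": [0, 0, 0], "jaw": -0.8},
  {"translation": [0, 0, 0], "rot": [0, 0, 0], "jaw": -0.8},
])

```text
clock: 54.72
tcp_pos: [0.503, -0.328, 0.0566]
orientation: [-0.0, 0.755, 0.656, 0.0]
ft_force: [-0.1, 0.5, -1.2]
finger_gap: 0.0177
gripper_force: 78.5
```

Emit:
carry_out([
  {"translation": [-0.1, 0, 0], "rot": [0, 0, 0], "jaw": -0.8},
  {"translation": [0, 0, 0], "rot": [0, 0, 0], "jaw": -0.8},
])

```text
clock: 54.98
tcp_pos: [0.5027, -0.3283, 0.0562]
orientation: [-0.002, 0.755, 0.656, 0.001]
ft_force: [2.5, 9.4, 0.5]
finger_gap: 0.0175
gripper_force: 78.7
```

Emit:
carry_out([
  {"translation": [-0.05, 0, 0], "rot": [0, 0, 0], "jaw": -0.8},
  {"translation": [0, 0, 0], "rot": [0, 0, 0], "jaw": -0.5},
  {"translation": [0, 0, 0], "rot": [0, 0, 0], "jaw": -0.2},
  {"translation": [0, 0, 0], "rot": [0, 0, 0], "jaw": 0},
  {"translation": [0, 0, 0], "rot": [0, 0, 0], "jaw": 0},
  {"translation": [0, 0, -0.6], "rot": [0, 0, 0], "jaw": 0},
  {"translation": [0, 0, -1], "rot": [0, 0, 0], "jaw": 0},
  {"translation": [0, 0, -1], "rot": [0, 0, 0], "jaw": 0},
  {"translation": [0, 0, -1], "rot": [0, 0, 0], "jaw": 0},
  {"translation": [0, 0, -1], "rot": [0, 0, 0], "jaw": 0},
  {"translation": [0, 0, 0], "rot": [0, 0, 0], "jaw": 0},
])

```text
clock: 56.35
tcp_pos: [0.5033, -0.3316, 0.151]
orientation: [0.002, 0.755, 0.656, 0.001]
ft_force: [0.7, -0.1, -0.7]
finger_gap: 0.0424
gripper_force: 0.0
```

```bash
cat > home.py <<'E'
import sys
from h import *
M=mouth(float(sys.argv[1]))
for n in('wrist','top','scene'):
    im,d,c=grab(n,f'home_{n}.png');W=cloud(d,c).reshape(-1,3);D=W-M;o=-(D@SI);l=D@LA
    k=np.isfinite(o)&(abs(l)<.02)&(o>.002)&(o<.11)&(W[:,2]>.038)&(W[:,2]<.056)
    if k.sum()>20:
        f=np.polyfit(o[k],l[k],1);print(n,'handle out-range',np.percentile(o[k],[1,99]).round(4),'(want .004-.094) lat',np.median(l[k]).round(4),'yaw',np.degrees(f[0]).round(1),'z',np.median(W[k,2]).round(4),k.sum())
E
python3 home.py -.0652
python3 - <<'E'
from h import *
az=np.radians(-80.6);d=np.array([np.cos(az),np.sin(az),0])
R=frame(-d,[0,0,-1]);T=np.array([.5500,-.1584,0])+.015*d
e=plan(T+[0,0,.13],R);plan(T+[0,0,.025],R,e)
E
```

```text
wrist handle out-range [0.0026 0.0925] (want .004-.094) lat -0.0009 yaw 0.0 z 0.0422 2939
top handle out-range [0.0087 0.0924] (want .004-.094) lat -0.0021 yaw -1.2 z 0.0422 320
scene handle out-range [0.0041 0.0952] (want .004-.094) lat 0.0012 yaw -1.7 z 0.0434 225
  path lo [ 0.502 -0.331  0.13 ] hi [ 0.552 -0.173  0.148]
n=8 t=[0.991, 0.308, 0.114] rot=[-0.0, -0.001, -0.253]
  path lo [ 0.552 -0.173  0.025] hi [ 0.552 -0.173  0.13 ]
n=6 t=[0.0, 0.0, 0.875] rot=[0.0, 0.0, 0.0]
```

Black is home. Now green.

Emit:
carry_out([
  {"translation": [0.991, 0.308, 0.114], "rot": [0, 0, -0.253], "jaw": 0},
  {"translation": [0.991, 0.308, 0.114], "rot": [0, 0, -0.253], "jaw": 0},
  {"translation": [0.991, 0.308, 0.114], "rot": [0, 0, -0.253], "jaw": 0},
  {"translation": [0.991, 0.308, 0.114], "rot": [0, 0, -0.253], "jaw": 0},
  {"translation": [0.991, 0.308, 0.114], "rot": [0, 0, -0.253], "jaw": 0},
  {"translation": [0.991, 0.308, 0.114], "rot": [0, 0, -0.253], "jaw": 0},
  {"translation": [0.991, 0.308, 0.114], "rot": [0, 0, -0.253], "jaw": 0},
  {"translation": [0.991, 0.308, 0.114], "rot": [0, 0, -0.253], "jaw": 0},
  {"translation": [0, 0, 0], "rot": [0, 0, 0], "jaw": 0},
])

```text
clock: 57.62
tcp_pos: [0.5529, -0.1718, 0.1302]
orientation: [-0.0, 0.646, 0.763, 0.0]
ft_force: [0.3, 0.3, 0.1]
finger_gap: 0.043
gripper_force: 0.0
```

```bash
python3 sp.py wrist 2>&1 | grep green
python3 - <<'E'
from h import *
az=np.radians(-80.6);d=np.array([np.cos(az),np.sin(az),0])
R=frame(-d,[0,0,-1]);T=np.array([.5500,-.1584,0])+.015*d
plan(T+[0,0,.025],R)
E
```

```text
green [ 550.8 -158.3] [19.8 88.9] az -80.4 z 0.0161 2596
  path lo [ 0.552 -0.173  0.025] hi [ 0.553 -0.173  0.13 ]
n=6 t=[-0.003, -0.004, 0.878] rot=[0.0, -0.001, 0.001]
```

Emit:
carry_out([
  {"translation": [0, 0, 0.878], "rot": [0, 0, 0], "jaw": 0},
  {"translation": [0, 0, 0.878], "rot": [0, 0, 0], "jaw": 0},
  {"translation": [0, 0, 0.878], "rot": [0, 0, 0], "jaw": 0},
  {"translation": [0, 0, 0.878], "rot": [0, 0, 0], "jaw": 0},
  {"translation": [0, 0, 0.878], "rot": [0, 0, 0], "jaw": 0},
  {"translation": [0, 0, 0.878], "rot": [0, 0, 0], "jaw": 0},
  {"translation": [0, 0, 0], "rot": [0, 0, 0], "jaw": 0},
  {"translation": [0, 0, 0], "rot": [0, 0, 0], "jaw": -0.8},
  {"translation": [0, 0, 0], "rot": [0, 0, 0], "jaw": -0.8},
  {"translation": [0, 0, 0], "rot": [0, 0, 0], "jaw": -0.8},
  {"translation": [0, 0, 0], "rot": [0, 0, 0], "jaw": -0.8},
  {"translation": [0, 0, 0], "rot": [0, 0, 0], "jaw": -0.8},
  {"translation": [0, 0, 0], "rot": [0, 0, 0], "jaw": -0.8},
], force=80)

```text
clock: 59.3
tcp_pos: [0.5533, -0.1735, 0.0259]
orientation: [0.001, 0.647, 0.763, 0.0]
ft_force: [-1.3, 0.4, 7.3]
finger_gap: 0.0173
gripper_force: 79.0
```

Run:
```python
from h import *
p,R,s=pose()
e=plan(p+[0,0,.10],R)
M=mouth(-.0002)
e=plan(M-SI*.115+[0,0,p[2]+.10],RS,e)
```

```text
path lo [ 0.553 -0.174  0.026] hi [ 0.553 -0.174  0.126]
n=5 t=[-0.0, 0.001, -1.0] rot=[0.0, 0.0, 0.0]
  path lo [ 0.553 -0.258  0.126] hi [ 0.578 -0.174  0.126]
n=5 t=[-0.856, 0.213, 0.0] rot=[0.002, -0.0, 0.403]
```

Emit:
carry_out([
  {"translation": [0, 0, -1], "rot": [0, 0, 0], "jaw": -0.8},
  {"translation": [0, 0, -1], "rot": [0, 0, 0], "jaw": -0.8},
  {"translation": [0, 0, -1], "rot": [0, 0, 0], "jaw": -0.8},
  {"translation": [0, 0, -1], "rot": [0, 0, 0], "jaw": -0.8},
  {"translation": [0, 0, -1], "rot": [0, 0, 0], "jaw": -0.8},
  {"translation": [-0.856, 0.213, 0], "rot": [0, 0, 0.403], "jaw": -0.8},
  {"translation": [-0.856, 0.213, 0], "rot": [0, 0, 0.403], "jaw": -0.8},
  {"translation": [-0.856, 0.213, 0], "rot": [0, 0, 0.403], "jaw": -0.8},
  {"translation": [-0.856, 0.213, 0], "rot": [0, 0, 0.403], "jaw": -0.8},
  {"translation": [-0.856, 0.213, 0], "rot": [0, 0, 0.403], "jaw": -0.8},
  {"translation": [0, 0, 0], "rot": [0, 0, 0], "jaw": -0.8},
])

```text
clock: 60.68
tcp_pos: [0.5778, -0.2585, 0.1262]
orientation: [0.001, 0.755, 0.656, 0.0]
ft_force: [0.3, -0.2, -1.2]
finger_gap: 0.0175
gripper_force: 78.4
```

```bash
python3 hs.py h2.png; python3 tilt.py | head -4
python3 - <<'E'
from h import *
p,R,s=pose();M=mouth(-.0002);print((p-M)@SI,(p-M)@LA)
plan(M-SI*.1095+[0,0,.0568],RS)
E
```

```text
[ 0.57776415 -0.25852366  0.12622864] 60.675 0.017540511405527637 78.35200309753418
handle xy [37.4 -0.6] [44.9 20.1] 0.1 end x 0.0597
handle top z slope deg 1.08 z at 0 0.0093 z at .03 0.0099 4244
blade slope -10.82 z at -.06 0.0181 x [-0.0572 -0.0155] y [-0.0152 -0.0009  0.014 ] 2738
dock ((558.7390747070312, -401.5424499511719), (26.362443923950195, 195.75733947753906), 81.52765655517578) 294 0.05206599451846029
wrist bench slope deg [0.05 0.03] at0 0.0002 143480
  x 0.013 0.058 tool z med 0.0097 slope -0.09 xr [0.014 0.058] 3780
  x -0.096 -0.05 tool z med 0.0158 slope -1.06 xr [-0.058 -0.05 ] 542
  x -0.05 -0.034 tool z med 0.0157 slope -0.08 xr [-0.05  -0.034] 1227
-0.1157433631160291 -0.000657971819843628
  path lo [ 0.577 -0.263  0.057] hi [ 0.578 -0.257  0.125]
n=4 t=[-0.078, 0.008, 0.858] rot=[0.0, -0.001, 0.003]
```

Emit:
carry_out([
  {"translation": [-0.078, 0.015, 0.853], "rot": [0, 0, 0], "jaw": -0.8},
  {"translation": [-0.078, 0.015, 0.853], "rot": [0, 0, 0], "jaw": -0.8},
  {"translation": [-0.078, 0.015, 0.853], "rot": [0, 0, 0], "jaw": -0.8},
  {"translation": [-0.078, 0.015, 0.853], "rot": [0, 0, 0], "jaw": -0.8},
  {"translation": [0, 0, 0], "rot": [0, 0, 0], "jaw": -0.8},
  {"translation": [0, 0, 0], "rot": [0, 0, 0], "jaw": -0.8},
])

```text
clock: 61.62
tcp_pos: [0.5782, -0.2641, 0.057]
orientation: [0.0, 0.754, 0.656, 0.0]
ft_force: [-0.7, 0.2, -0.2]
finger_gap: 0.0174
gripper_force: 78.4
```

```bash
python3 tilt.py | head -3
python3 - <<'E'
from h import *
for i in range(3):
    p,R,s=pose();M=mouth(-.0002);print((p-M)@SI,(p-M)@LA,p[2],s['finger_gap']);bot.grab_frame('top')
E
```

```text
wrist bench slope deg [0.05 0.03] at0 0.0002 173166
  x 0.013 0.058 tool z med 0.0098 slope -0.04 xr [0.014 0.058] 3770
  x -0.096 -0.05 tool z med 0.0158 slope -1.82 xr [-0.058 -0.05 ] 541
-0.10876372619292875 0.0010650774093929087 0.057421370456993685 0.01723904085666243
-0.10878411995081669 0.0010196595449379954 0.05737313064643471 0.017625551283104553
-0.10881198802263589 0.0009508093216622782 0.057270356121001974 0.017136052132661884
```

Emit:
carry_out([
  {"translation": [-0.5, -0.02, -0.01], "rot": [0, 0, 0], "jaw": -0.8},
  {"translation": [-0.5, 0, -0.01], "rot": [0, 0, 0], "jaw": -0.8},
  {"translation": [-0.4, 0, 0], "rot": [0, 0, 0], "jaw": -0.8},
  {"translation": [0, 0, 0], "rot": [0, 0, 0], "jaw": -0.8},
])

```text
clock: 62.42
tcp_pos: [0.5735, -0.2925, 0.0571]
orientation: [-0.0, 0.755, 0.656, 0.0]
ft_force: [-0.0, 0.7, -1.1]
finger_gap: 0.0174
gripper_force: 78.4
```

Emit:
carry_out([
  {"translation": [-0.5, 0, 0], "rot": [0, 0, 0], "jaw": -0.8},
  {"translation": [-0.5, 0, 0], "rot": [0, 0, 0], "jaw": -0.8},
  {"translation": [-0.4, 0, 0], "rot": [0, 0, 0], "jaw": -0.8},
  {"translation": [-0.4, 0, 0], "rot": [0, 0, 0], "jaw": -0.8},
  {"translation": [-0.3, 0, 0], "rot": [0, 0, 0], "jaw": -0.8},
  {"translation": [0, 0, 0], "rot": [0, 0, 0], "jaw": -0.8},
])

```text
clock: 63.18
tcp_pos: [0.5678, -0.3337, 0.0571]
orientation: [-0.0, 0.754, 0.656, 0.0]
ft_force: [-1.1, -0.3, -0.0]
finger_gap: 0.0174
gripper_force: 78.4
```

Emit:
carry_out([
  {"translation": [-0.1, 0, 0], "rot": [0, 0, 0], "jaw": -0.8},
  {"translation": [0, 0, 0], "rot": [0, 0, 0], "jaw": -0.8},
])

```text
clock: 63.42
tcp_pos: [0.5677, -0.3352, 0.0571]
orientation: [-0.0, 0.754, 0.657, 0.0]
ft_force: [0.2, 0.0, -1.3]
finger_gap: 0.0175
gripper_force: 78.4
```

Emit:
carry_out([
  {"translation": [-0.1, 0, 0], "rot": [0, 0, 0], "jaw": -0.8},
  {"translation": [0, 0, 0], "rot": [0, 0, 0], "jaw": -0.8},
])

```text
clock: 63.68
tcp_pos: [0.5674, -0.3373, 0.0571]
orientation: [-0.0, 0.754, 0.656, 0.0]
ft_force: [0.3, 0.0, -1.4]
finger_gap: 0.017
gripper_force: 78.4
```

Emit:
carry_out([
  {"translation": [-0.1, 0, 0], "rot": [0, 0, 0], "jaw": -0.8},
  {"translation": [0, 0, 0], "rot": [0, 0, 0], "jaw": -0.8},
])

```text
clock: 63.92
tcp_pos: [0.5671, -0.3386, 0.0569]
orientation: [-0.001, 0.754, 0.656, 0.0]
ft_force: [0.7, 5.6, 0.8]
finger_gap: 0.0175
gripper_force: 78.4
```

Emit:
carry_out([
  {"translation": [-0.07, 0, 0], "rot": [0, 0, 0], "jaw": -0.8},
  {"translation": [0, 0, 0], "rot": [0, 0, 0], "jaw": -0.8},
])

```text
clock: 64.18
tcp_pos: [0.567, -0.3387, 0.0567]
orientation: [-0.002, 0.754, 0.657, 0.001]
ft_force: [2.2, 11.8, 0.9]
finger_gap: 0.0172
gripper_force: 78.5
```

On the back wall. Release, retreat and check everything.

Emit:
carry_out([
  {"translation": [0, 0, 0], "rot": [0, 0, 0], "jaw": -0.5},
  {"translation": [0, 0, 0], "rot": [0, 0, 0], "jaw": -0.2},
  {"translation": [0, 0, 0], "rot": [0, 0, 0], "jaw": -0.1},
  {"translation": [0, 0, 0], "rot": [0, 0, 0], "jaw": -0.1},
  {"translation": [0, 0, -0.6], "rot": [0, 0, 0], "jaw": -0.1},
  {"translation": [0, 0, -1], "rot": [0, 0, 0], "jaw": -0.1},
  {"translation": [0, 0, -1], "rot": [0, 0, 0], "jaw": 0},
  {"translation": [0, 0, -1], "rot": [0, 0, 0], "jaw": 0},
  {"translation": [0, 0, -1], "rot": [0, 0, 0], "jaw": 0},
  {"translation": [0, 0, -1], "rot": [0, 0, 0], "jaw": 0},
  {"translation": [0.9, 0, -1], "rot": [0, 0, 0], "jaw": 0},
  {"translation": [0.9, 0, -1], "rot": [0, 0, 0], "jaw": 0},
  {"translation": [0.9, 0, -1], "rot": [0, 0, 0], "jaw": 0},
  {"translation": [0.9, 0, -1], "rot": [0, 0, 0], "jaw": 0},
  {"translation": [0.9, 0, -1], "rot": [0, 0, 0], "jaw": 0},
  {"translation": [0, 0, 0], "rot": [0, 0, 0], "jaw": 0},
])

```text
clock: 66.18
tcp_pos: [0.5801, -0.2505, 0.2711]
orientation: [0.001, 0.754, 0.657, 0.001]
ft_force: [0.6, -1.1, -0.3]
finger_gap: 0.0426
gripper_force: 0.0
```

```bash
python3 home.py -.0652; python3 home.py 0; python3 lid.py | tail -7
python3 - <<'E'
from h import *
im,d,c=grab('top','final.png');W=cloud(d,c);z=W[...,2]
for n,b in dict(jar=(290,135,325,170),dish=(230,280,270,318),weight=(310,290,335,312),beaker=(380,275,425,318)).items():
    m=np.zeros(z.shape,bool);m[b[1]:b[3],b[0]:b[2]]=1
    P=W[m&(z>.010)&(z<.1)];print(n,len(P),[np.round(q,1) for q in cv2.minAreaRect((P[:,:2]*1000).astype(np.float32))[:1]] if len(P) else '')
E
```

```text
wrist handle out-range [0.0044 0.0931] (want .004-.094) lat -0.0004 yaw -1.6 z 0.0413 792
scene handle out-range [0.0034 0.0933] (want .004-.094) lat 0.0007 yaw -1.6 z 0.0434 220
wrist handle out-range [0.0029 0.0929] (want .004-.094) lat -0.0004 yaw 0.0 z 0.0422 1128
scene handle out-range [0.0025 0.0952] (want .004-.094) lat 0.0013 yaw -1.5 z 0.0434 241
u 0.048300460851569214 z 0.2682309548340327 [-0.523148   -0.45803717 -0.44851083]
-0.1 [0.03  0.033] 355
-0.07 [0.03  0.033] 734
-0.04 [0.03  0.033] 726
-0.01 [0.03  0.033] 703
0.02 [0.03  0.033] 693
0.05 [0.03  0.033] 664
jar 428 [array([696.9, -48.8])]
dish 0 
weight 220 [array([354.7, -81.4])]
beaker 0
```

View pics/final.png

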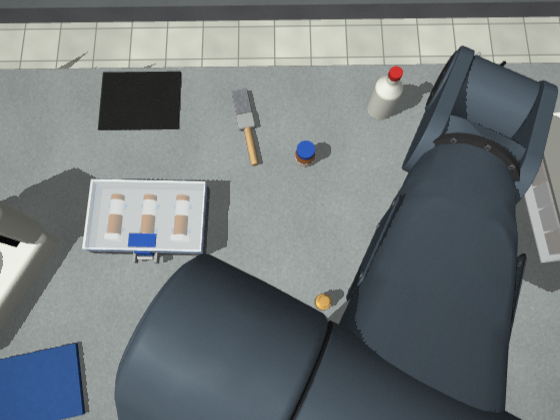

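Top view: lid shut over three tubes at (147,215), jar (306,152) and weight (322,302) untouched. Beaker and dish are hidden by the arm here; earlier views showed both unmoved. Both spatulas measure home. Handing in.

```bash
python3 -c "
from bench import bot
print(bot.close_job())"
```

```text
the job is handed in; nothing more can be done
None
```

The job is handed in: all three tubes lie in their own cradles, the lid is snapped shut, and both spatulas present (black and green) are fully home in their own slots; the jar and weight measured unmoved at the end, and the beaker and dish, hidden by the arm in the last picture, were still standing when last seen.

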